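# Load a counting slide into the cell counter's slide holder

### The arm

A 6-joint arm with a two-finger parallel gripper is mounted at the origin on a cart in front of the work surface, level with it; the furniture and walls round the work are solid. World frame = base frame: x ahead of the robot, y to its left, z up, the work surface at z = 0. Lengths are in m, angles in degrees, forces in N, time in s.
With the tool pointing down it reaches from about 0.3 to 0.75 m from the base axis. Payload 8.5 kg.
Tool frame: the origin (TCP) lies at the very end of the fingers, on their centre line; the grasp point (between the pads) lies env.pinch_z behind it (env.pinch_z is the distance from the TCP to the grasp point, in m); z points along the fingers, y is the line along which they close (so a half turn about z gives the same grasp; the last joint's range is limited). The gripper opens to 85 mm and grips with 20 to 120 N. Pads are 22 mm wide; open, the fingers measure 114 mm over their backs; the gripper's body (76 mm by 85 mm) begins 54 mm behind the grasp point. The pads swing forward as they close: fully open they stand 13 mm farther back than shut.
Start: joints at [60.774, 21.807, 74.336, -0, 83.858, -12.336], TCP at [0.16, 0.526, 0.231] pointing down, gripper open.
Joint ranges: [-178.18, 178.18], [-50.72, 133.34], [12.68, 142.11], [-81.47, 261.47], [9.98, 163.14], [-165.26, 165.26]. Speed limits (degrees/s): [136.94, 136.94, 180, 180, 180, 180].

### API

Orientations are given as a 3x3 rotation matrix whose columns are the frame's x, y, z axes.
In Python, from rig import telemetry, get_image, env gives the robot as it stands. The module is installed in compiled form; this text tells all that it offers.
- The arm moves only by the tool apply_moves, never from a script. Its argument "series" is a list of rows, each a list of 7 numbers: the shift along the tool's x, y, z in mm, then the turn, a rotation vector about the tool's x, y, z in degrees, then the opening, from 0 (shut) to 1 (fully open). A call has 1 to 12 rows; each row shifts and turns the commanded pose from where the row before left it, along the tool's axes as they then stand; what a row does not reach is not made up. A row lasts 1/8 s, in which the tool goes at most 62.5 mm and 10.7 degrees, less where a joint would pass 70% of its speed; a pose out of reach is approached as far as the arm can. A call with a gripper value outside its range is refused whole. The fingers move at their own pace and stop on an object; "grip_force" is the grip in N (left out, the last holds). Time passes only in rows, so rows that do not move let the fingers close. It gives the time, the measured TCP pose, the force, the opening and the grip force at its end, in the units of the state.
- telemetry.observe(): the state, without advancing time (a new reading comes with each control period).
- get_image(name): name is "scene" or "side" or "wrist"; returns a dict with "frame" (480x640x3 uint8, red, green, blue), "z_map" (480x640 float32, m along the optical axis (not along the pixel's ray), 0 where there is no reading), "vertical_fov" (degrees; the focal length in pixels is half the picture's height over the tangent of half this angle, whatever the lens; pixels are square), "cx", "cy" (the principal point, pixels), "eye" and "attitude" of the camera in the world; the wrist camera has in their place "mount" (4x4, takes a point from camera to tool coordinates, whose origin is the TCP and whose axes are the flange's). Camera axes: x right, y up, looking along -z (the intrinsics and any distortion apply to the point x, -y, -z); pixel columns grow to the right and rows downward; lengths in m; the calibration is good to about 2 mm. A picture is of the moment at which its call begins: read the wrist's pose just before it.
- env.close_job(): hands the job in; it is judged then, once.
The state is a dict: "time_s": time; "q": joint angles; "qvel": joint speeds; "joint_efforts": joint torques, N m; "position": TCP position; "tool_rot": TCP orientation; "ft_force": force on the tool from outside, world axes, zero at the start; "wrist_torque": the same for the moment, N m; "grip_width": finger opening in m; "gripper_force": force on a finger pad.
Only numpy, scipy, OpenCV 4.12 (cv2) and the standard library are available. Lean on these libraries where they do the work, as an engineer would, in place of code of your own. Each camera call takes 0.05 s, during which the arm holds its last target. There are 200 camera calls.

### The job

Take the grey counting slide off the lid of the slide box and lay it flat on the cell counter's stage, then slide it under the overhanging display housing into the corner of the slide holder until its inner end is flush against the back fence and its long edge flush against the side fence. Only when it sits home in that corner, swing the holder finger in by its post until the roller bears on the slide's clipped outer corner, and leave it so. Handle the slide gently: do not drop it, jam it against the fences or knock the other things about.

Things in the scene. Friction and masses are not known exactly. Their poses are not given: they have to be found in the camera images.
- slide_center (a point): centre (half-way up) of the loose counting slide: flat grey plate 76 mm long (own x), 36 mm wide (own y), 5 mm thick, about 30 g, two pale windows on top, all four corners clipped at 45 degrees by 5 mm; the same either way round. It starts lying flat on the lid of the slide box, 36 mm above the table, its long axis turned 10 to 70 degrees left of straight ahead
- slide_seat (a point): where the slide's centre is when home in the holder of the cell counter (white instrument fixed to the table, 240 x 214 mm, 248 mm high, its front turned 35 to 60 degrees to the robot's right). Axes: x from the stage's open front edge towards the back fence, y towards the side fence (left, seen from the front), z up. The flat stage top lies 2.5 mm below this point, 40 mm above the table
- fence_corner (a point): inner corner of the two straight metal fences, at stage-top height; axes as slide_seat. The back fence's face runs from here 74 mm towards -y, the side fence's face 68 mm towards -x. Both stand 8 mm above the stage; the side fence is 10 mm thick with free stage beyond it. A slide that is home touches both faces: its centre 38 mm before the back fence, 18 mm to the right of the side fence
- head_edge (a point): middle of the lower front edge of the overhanging display housing (122 mm wide, 58 mm high): 150 mm above the stage, 10 mm nearer the front than the outer end of a slide that is home. Below it a neck (84 mm wide) has its front face 52 mm further in, its underside 55 mm above the stage; its objective hangs to 27 mm. Only a tool leaning back 20 to 45 degrees to the stage's front gets beneath
- stage_front (a point): middle of the stage's open front edge, at stage-top height; axes as slide_seat. The stage is 204 mm wide and flat, free of all but the holder and its finger; from here to the back fence it is 151 mm, to the outer end of a slide that is home 75 mm
- holder_finger (a joint): angle of the holder finger, rad: 0 = its roller bears on the clipped outer corner (away from both fences) of a slide that is home; grows as the finger swings out, anticlockwise from above, to 1.9; starts at 1.35 to 1.7. Passes to -0.12 if no slide is there. The pivot is stiff (0.12 N m friction): it stays where left, and takes about 2.5 N at the post to swing
- finger_pivot (a point): upright pivot of the holder finger, at stage-top height, right of the head; axes as slide_seat. The finger is a metal bar 11 mm wide, its top 7 mm above the stage (pivot cap 11 mm), 90 mm from the pivot to the roller at its end (10 mm across). At joint value 0 it points to (-x, +y), 135 degrees in these axes
- finger_post (a point): middle of the upright round post (10 mm across, from 7 to 33 mm above the stage; this point is 20 mm above the stage) on the holder finger, 50 mm from the pivot: push it sideways to swing the finger
- slide_box: closed teal slide box, loose, 0.6 kg, 100 x 175 x 36 mm high, origin at the centre of its underside, its long side along its own y axis; the counting slide starts on its flat lid, 36 mm above the table
- specimen_tray: shallow clear sorting tray, loose, 128 x 184 x 20 mm, origin at the centre of its underside, long side along its own y; bystander, stands beside the slide box, on either side of it
- beaker: small glass beaker 46 mm across, 58 mm high, origin at its foot; bystander
- jar: specimen jar 46 mm across, 52 mm high, origin at its foot; bystander
- timer: bench timer 70 x 64 x 20 mm, origin at its foot; bystander
- black_marker: marker pen 136 mm long, 14 mm thick, lying along its own y; bystander
- stain: bottle with black cap, 48 mm across, 98 mm high, origin at its foot; bystander
Things that resemble listed ones, but are neither listed nor needed, are in the scene too. There is more than one size of the part that bears slide_center; the job needs the larger.

How it is judged:
By the outcome, as a careful person would: the job done as asked, in the order asked, and still so for the second after the job is handed in, with the robot touching nothing.
It also fails if it takes over 72 s, if anything falls off the work surface, if the arm or the gripper's body presses on something with over 40 N, if the wrist force passes 120 N, or if a joint passes its speed limit or range.

## Working session

There is one attempt and no reset: what is moved stays moved. The work goes in short steps, Python scripts to look and compute and a tool call to move; the robot and the scene stay as the last step left them, time stands still between calls to the robot, and variables do not carry over. Pictures are saved under pics/ and viewed, at most 10 in all, crops included, and the job is handed in when it is done.

Besides the shell and the picture viewer there is one more tool, called after "Emit:" as name(argument=value, ...) on one line, values as JSON. apply_moves: Moves the arm, as the interface text tells. Its arguments: {"type":"object","properties":{"series":{"type":"array"},"grip_force":{"type":"number"}},"required":["series"]}

```bash
mkdir -p pics; ls; cat > h.py <<'E'
import numpy as np, cv2
from rig import telemetry, get_image, env
def cam(name):
    s=telemetry.observe(); d=get_image(name)
    if 'mount' in d:
        T=np.eye(4);T[:3,:3]=np.array(s['tool_rot']).reshape(3,3);T[:3,3]=s['position']
        M=T@np.array(d['mount']);d['R']=M[:3,:3];d['t']=M[:3,3]
    else:
        d['R']=np.array(d['attitude']).reshape(3,3);d['t']=np.array(d['eye'])
    d['f']=240/np.tan(np.radians(d['vertical_fov'])/2)
    return d
def ray(d,u,v):
    r=np.array([(u-d['cx'])/d['f'],-(v-d['cy'])/d['f'],-1.]);return d['R']@r
def onz(d,u,v,z):
    r=ray(d,u,v);return d['t']+r*(z-d['t'][2])/r[2]
def cloud(d):
    v,u=np.mgrid[0:480,0:640];z=d['z_map']
    P=np.stack([(u-d['cx'])/d['f']*z,-(v-d['cy'])/d['f']*z,-z],-1)
    return P@d['R'].T+d['t']
def proj(d,p):
    c=d['R'].T@(np.array(p)-d['t']);return d['cx']+d['f']*c[0]/-c[2],d['cy']-d['f']*c[1]/-c[2]
def save(n,im): cv2.imwrite('pics/'+n,im[:,:,::-1])
E
python3 - <<'E'
from h import *
for n in ['scene','side','wrist']:
    d=cam(n);save(n+'0.png',d['frame']);print(n,{k:v for k,v in d.items() if k not in('frame','z_map')})
print(telemetry.observe(),env.pinch_z,[x for x in dir(env) if x[0]!='_'])
E
```

```text
pics
scene {'vertical_fov': 53.54043290040644, 'cx': 317.9422927068413, 'cy': 242.8432992851365, 'eye': array([-0.02512946, -0.73673846,  0.86389769]), 'attitude': array([[ 0.7594049 ,  0.41823899, -0.49837772],
       [-0.6505312 ,  0.5006406 , -0.57111133],
       [ 0.0106471 ,  0.75791499,  0.65226644]]), 'R': array([[ 0.7594049 ,  0.41823899, -0.49837772],
       [-0.6505312 ,  0.5006406 , -0.57111133],
       [ 0.0106471 ,  0.75791499,  0.65226644]]), 't': array([-0.02512946, -0.73673846,  0.86389769]), 'f': np.float64(475.73356491560577)}
side {'vertical_fov': 55.58126702576001, 'cx': 318.1053127635624, 'cy': 237.00471911854999, 'eye': array([ 0.07524217, -0.73429885,  0.61769898]), 'attitude': array([[ 0.81205874,  0.29385517, -0.50419217],
       [-0.58357154,  0.41216777, -0.69968706],
       [ 0.00220511,  0.86241919,  0.50618995]]), 'R': array([[ 0.81205874,  0.29385517, -0.50419217],
       [-0.58357154,  0.41216777, -0.69968706],
       [ 0.00220511,  0.86241919,  0.50618995]]), 't': array([ 0.07524217, -0.73429885,  0.61769898]), 'f': np.float64(455.38093428228575)}
wri
[... 829 characters left out ...]
y([ 0.06050824, -0.01866193, -0.22204556,  0.01041709,  0.07463641,
       -0.06369328]), 'joint_efforts': array([ 2.33143444e-03, -4.48625028e+01, -2.31345749e+01, -1.65594770e-04,
        3.75276577e-03,  7.54716439e-05]), 'position': array([0.15970122, 0.52608546, 0.2308703 ]), 'tool_rot': array([[-9.56851645e-01,  2.90576455e-01, -5.03395192e-04],
       [ 2.90576815e-01,  9.56851212e-01, -9.33915385e-04],
       [ 2.10300478e-04, -1.03989344e-03, -9.99999437e-01]]), 'ft_force': array([ 0.70954547, -0.68156767, -1.26719813]), 'wrist_torque': array([0.01996413, 0.01683203, 0.04016878]), 'gripper_force': 0.0, 'grip_width': 0.08513818779764344} 0.0187 ['MotionError', 'close_job', 'pinch_z']
```

View pics/scene0.png

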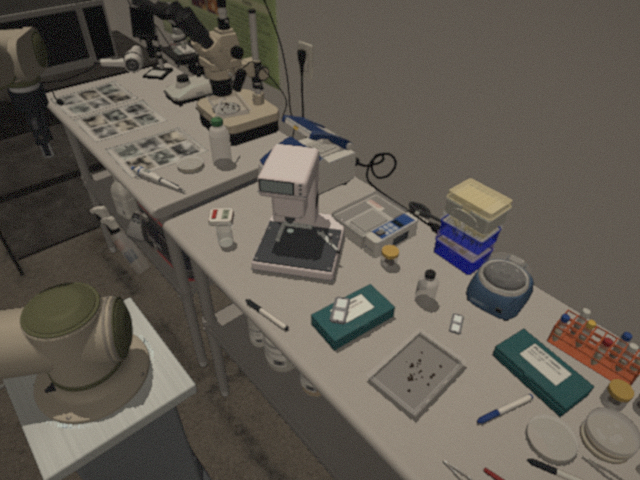

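View pics/side0.png

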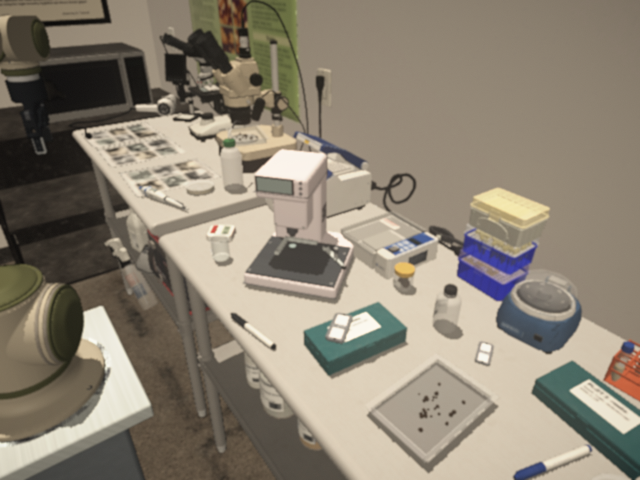

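The scene view shows the cell counter at about (298,230). The teal box is at (353,316) with the grey slide on its lid at (341,310). The tray is at (417,374), the marker at (267,314), the stain at (428,287), the jar at (390,258) and the beaker at (225,235).

Slide candidates:
- The plate on the box lid at (341,310) is on the lid and looks larger.
- The plate on the table at (456,323) is smaller.

I'll measure both.

```bash
python3 - <<'E'
from h import *
a=cam('scene');b=cam('side')
np.savez('s.npz',**{k:a[k] for k in('frame','z_map')})
for n,d in(('scene',a),('side',b)):
    P=cloud(d);hsv=cv2.cvtColor(d['frame'],cv2.COLOR_RGB2HSV)
    # teal lid plane
    m=(hsv[...,0]>80)&(hsv[...,0]<100)&(hsv[...,1]>120)
    k,l,st,c=cv2.connectedComponentsWithStats(m.astype('u1'))
    for i in range(1,k):
        if st[i,4]>500:
            q=P[l==i];print(n,'teal',st[i],c[i],np.median(q,0).round(3))
    for nm,(u,v) in dict(scene=dict(slide=(341,310),small=(456,323),tray=(417,374),counter=(300,245),marker=(267,314),stain=(428,287),jar=(390,258),beaker=(225,235),timer=(221,215)),side=dict(slide=(340,326),small=(484,353),counter=(300,260))) [n].items():
        print(n,nm,P[v,u].round(3))
    # edges of lid slide via z window
    z=P[...,2];R=(z>.030)&(z<.05)
    print('neg', np.median(z[230:240,400:410]))
A=a['frame'][180:360,200:480];B=b['frame'][200:380,220:500]
im=np.vstack([cv2.resize(x,(790,300),interpolation=cv2.INTER_CUBIC) for x in(A[100:180,60:270],B[80:160,60:270])])
save('crop1.png',im)
save('crop2.png',cv2.resize(b['frame'][140:300,230:370],None,fx=3.7,fy=3.7,interpolation=cv2.INTER_CUBIC))
E
```

```text
scene slide [ 0.491 -0.228  0.041]
scene small [ 0.692 -0.407  0.005]
scene tray [ 0.517 -0.439  0.003]
scene counter [0.56  0.006 0.043]
scene marker [ 0.367 -0.111  0.016]
scene stain [ 0.674 -0.325  0.071]
scene jar [ 0.701 -0.184  0.047]
scene beaker [0.43  0.163 0.046]
scene timer [0.484 0.278 0.02 ]
neg 0.03430077078126431
side slide [ 0.492 -0.227  0.039]
side small [ 0.69  -0.41   0.003]
side counter [0.557 0.005 0.039]
neg 0.06061234896863371
```

View pics/crop1.png

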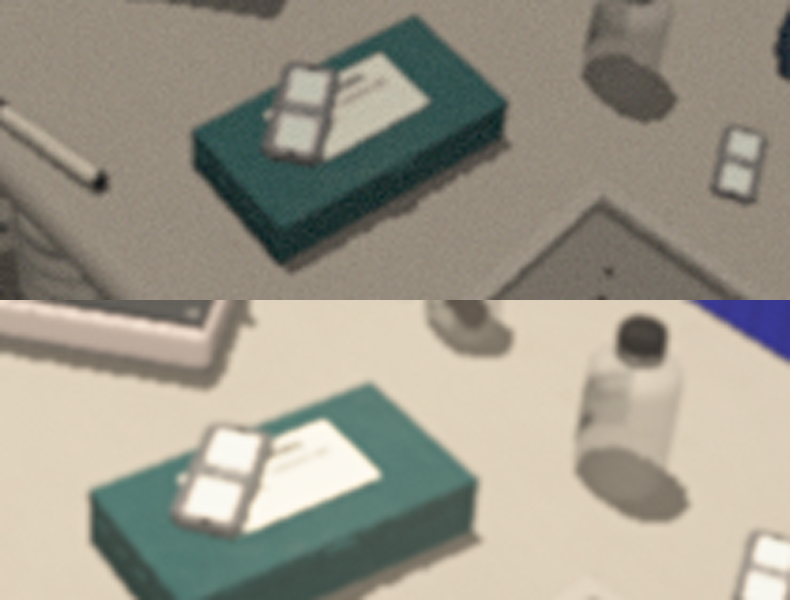

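View pics/crop2.png

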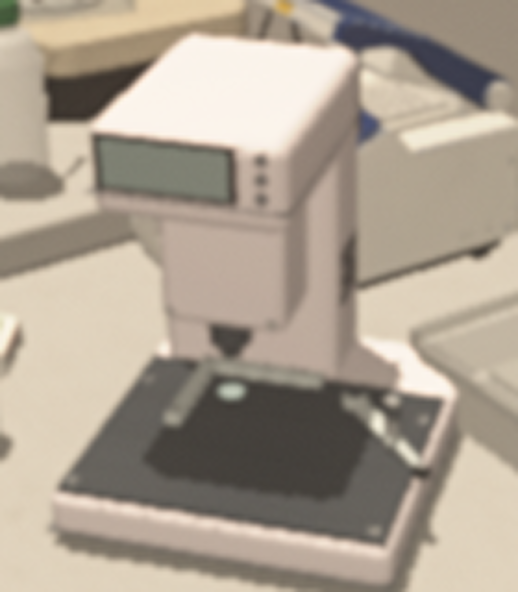

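The lid plate at scene (341,310) is the larger one. The table plate at (456,323) is clearly smaller, so it is the decoy. The counter crop shows the L-shaped fences, and the finger is swung out on the right. Next I'll measure the slide and the stage.

```bash
cat >> h.py <<'E'
def rect(pts):
    (c,(w,h),a)=cv2.minAreaRect((pts*1000).astype(np.float32)[:,:2])
    a=np.radians(a)
    if w<h: w,h,a=h,w,a+np.pi/2
    return np.round(c,1),round(w,1),round(h,1),round(np.degrees(a)%180,1)
E
python3 - <<'E'
from h import *
for n in('scene','side'):
    d=cam(n);P=cloud(d);hsv=cv2.cvtColor(d['frame'],cv2.COLOR_RGB2HSV).astype(int)
    near=lambda c,r:np.hypot(P[...,0]-c[0],P[...,1]-c[1])<r
    v,u=np.mgrid[0:480,0:640]
    # cast all pixels on plane z
    def cast(m,z):
        return np.array([onz(d,x,y,z) for y,x in np.argwhere(m)])
    teal=(hsv[...,0]>75)&(hsv[...,0]<105)&(hsv[...,1]>90)&near((.5,-.24),.16)
    m=cv2.morphologyEx((teal&(P[...,2]>.028)).astype('u1'),cv2.MORPH_OPEN,np.ones((3,3)))
    hull=cv2.convexHull(np.argwhere(m)[:,::-1].astype(np.int32))
    f=np.zeros((480,640),'u1');cv2.fillPoly(f,[hull],1)
    print(n,'box',m.sum(),rect(cast(f>0,.036)))
    s=(f>0)&(hsv[...,1]<75)&near((.491,-.228),.05)&(P[...,2]>.03)
    print('notteal near slide',s.sum(),rect(cast(s,.041)))
    sm=near((.692,-.407),.06)&(P[...,2]<.03); g=hsv[...,2]
    # stage dark
    st=(hsv[...,2]<110)&near((.56,.01),.16)&(abs(P[...,2]-.04)<.008)
    print('stage',st.sum(),rect(cast(st,.04)))
    hd=near((.6,.06),.2)&(P[...,2]>.236)&(P[...,2]<.262)
    print('headtop',hd.sum(),rect(P[hd]))
    wd=near((.6,.06),.25)&(P[...,2]>.036)&(P[...,2]<.046)
    print('stage by z',rect(P[wd]))
E
```

```text
Traceback (most recent call last):
  File "h.py", line 24, in rect
    (c,(w,h),a)=cv2.minAreaRect((pts*1000).astype(np.float32)[:,:2])
                ~~~~~~~~~~~~~~~^^^^^^^^^^^^^^^^^^^^^^^^^^^^^^^^^^^^^
cv2.error: OpenCV(4.12.0) /io/opencv/modules/imgproc/src/convhull.cpp:143: error: (-215:Assertion failed) total >= 0 && (depth == CV_32F || depth == CV_32S) in function 'convexHull'
```

```bash
sed -i 's/cv2.minAreaRect((pts\*1000).astype(np.float32)\[:,:2\])/cv2.minAreaRect(np.ascontiguousarray(pts[:,:2]*1000,dtype=np.float32))/' h.py
cat > m.py <<'E'
from h import *
for n in('scene','side'):
    d=cam(n);P=cloud(d);F=d['frame'];hsv=cv2.cvtColor(F,cv2.COLOR_RGB2HSV).astype(int)
    near=lambda c,r:np.hypot(P[...,0]-c[0],P[...,1]-c[1])<r
    def cast(m,z): return np.array([onz(d,x,y,z) for y,x in np.argwhere(m)])
    uv=[proj(d,(.53,-.27,.036))];x,y=map(int,uv[0]);print(n,'px',x,y,F[y,x],hsv[y,x],P[y,x])
    teal=(hsv[...,0]>75)&(hsv[...,0]<105)&(hsv[...,1]>80)&near((.5,-.24),.16)&(P[...,2]>.028)
    print('teal',teal.sum())
    if teal.sum()>50:
        m=cv2.morphologyEx(teal.astype('u1'),cv2.MORPH_OPEN,np.ones((3,3)))
        f=np.zeros((480,640),'u1');cv2.fillPoly(f,[cv2.convexHull(np.argwhere(m)[:,::-1].astype(np.int32))],1)
        print('box',rect(cast(f>0,.036)))
        s=(f>0)&(hsv[...,1]<75)&near((.491,-.228),.05)
        print('slide?',s.sum(),rect(cast(s,.041)))
    st=(F.max(2)<110)&near((.56,.01),.16)&(abs(P[...,2]-.04)<.008)
    print('stage',st.sum(),rect(cast(st,.04)))
    for zl,zh in((.236,.262),(.034,.047)):
        hd=near((.6,.06),.2)&(P[...,2]>zl)&(P[...,2]<zh);print(zl,hd.sum(),hd.any() and rect(P[hd]))
E
python3 m.py
```

```text
scene px 365 313 [72 90 86] [83 51 90] [ 0.52914279 -0.26789316  0.03762497]
teal 1385
box (array([ 510.1, -248.5]), 177.5, 98.0, np.float64(173.1))
slide? 703 (array([ 493.8, -241. ]), 87.0, 79.8, np.float64(174.1))
stage 3116 (array([597. ,  11.6]), 250.9, 224.9, np.float64(128.6))
0.236 1987 (array([587.9,  78.8]), 176.3, 120.5, np.float64(38.3))
0.034 3748 (array([585.6,  32.3]), 335.4, 305.1, np.float64(175.6))
side px 370 331 [209 204 182] [ 24  33 209] [ 0.53284737 -0.26642505  0.03386788]
teal 192
box (array([ 434.8, -252. ]), 54.0, 16.4, np.float64(84.1))Traceback (most recent call last):
  File "m.py", line 14, in <module>
    print('slide?',s.sum(),rect(cast(s,.041)))
                           ~~~~^^^^^^^^^^^^^^
  File "h.py", line 24, in rect
    (c,(w,h),a)=cv2.minAreaRect(np.ascontiguousarray(pts[:,:2]*1000,dtype=np.float32))
                                                     ~~~^^^^^^
IndexError: too many indices for array: array is 1-dimensional, but 2 were indexed
```

```bash
cat >> h.py <<'E'
from scipy.spatial.transform import Rotation as Ro
def Rt(head,lean,th):  # tool x heading=th+180 rel when lean about y; th = stage x heading; spin about z extra
    t=np.radians(th);l=np.radians(lean)
    ix=np.array([np.cos(t),np.sin(t),0])
    z=np.sin(l)*ix+np.array([0,0,-np.cos(l)])
    x=-np.cos(l)*ix+np.array([0,0,-np.sin(l)])
    R=np.stack([x,np.cross(z,x),z],1)
    return R@Ro.from_euler('z',head,degrees=True).as_matrix()
def wristq(R,q1,p):
    B=Ro.from_euler('ZY',[q1,p],degrees=True).as_matrix()
    M=B.T@R@Ro.from_euler('z',-90,degrees=True).as_matrix()
    return Ro.from_matrix(M).as_euler('ZYZ',degrees=True)
E
python3 - <<'E'
from h import *
s=telemetry.observe();R=np.array(s['tool_rot']).reshape(3,3)
print(wristq(R,s['q'][0],s['q'][1]+s['q'][2]))
for th in(38,):
  for head in(0,90,-90,180):
    for lean in(0,25,40):
      for q1 in(-15,-30,):
        print(head,lean,q1,wristq(Rt(head,lean,th),q1,95).round(0))
# slide heading from crop
d=cam('scene');a=onz(d,338.4,322.7,.041);b=onz(d,342,297.3,.041);print(a,b,np.linalg.norm(a-b),np.degrees(np.arctan2(*(b-a)[1::-1])))
E
```

```text
[-4.69906829e-04  8.38567886e+01 -1.23351983e+01]
0 0 -15 [   0.   85. -143.]
0 0 -30 [   0.   85. -158.]
0 25 -15 [  21.   71. -148.]
0 25 -30 [  24.   76. -162.]
0 40 -15 [  35.   63. -153.]
0 40 -30 [  39.   72. -166.]
90 0 -15 [  0.  85. -53.]
90 0 -30 [ -0.  85. -68.]
90 25 -15 [ 21.  71. -58.]
90 25 -30 [ 24.  76. -72.]
90 40 -15 [ 35.  63. -63.]
90 40 -30 [ 39.  72. -76.]
-90 0 -15 [ -0.  85. 127.]
-90 0 -30 [  0.  85. 112.]
-90 25 -15 [ 21.  71. 122.]
-90 25 -30 [ 24.  76. 108.]
-90 40 -15 [ 35.  63. 117.]
-90 40 -30 [ 39.  72. 104.]
180 0 -15 [ 0. 85. 37.]
180 0 -30 [-0. 85. 22.]
180 25 -15 [21. 71. 32.]
180 25 -30 [24. 76. 18.]
180 40 -15 [35. 63. 27.]
180 40 -30 [39. 72. 14.]
[ 0.46164698 -0.25178841  0.041     ] [ 0.51965967 -0.20086249  0.041     ] 0.07719404999000253 41.27798567178837
```

```bash
cat >> h.py <<'E'
def plan(wps,dec=1,maxd=58,maxa=10):
    """wps: list of (pos mm, R, opening, nmin); prints rounded rows from measured pose"""
    s=telemetry.observe();p=np.array(s['position'])*1000;R=np.array(s['tool_rot']).reshape(3,3);out=[]
    for P,Q,o,n in wps:
        P=np.array(P,float);Q=R if Q is None else Q
        rv=Ro.from_matrix(R.T@Q).magnitude()*57.2958
        k=max(n,int(np.ceil(np.linalg.norm(P-p)/maxd)),int(np.ceil(rv/maxa)))
        for i in range(k,0,-1):
            dp=R.T@(P-p)/i;dr=Ro.from_matrix(R.T@Q).as_rotvec(degrees=True)/i
            row=[round(float(x),dec) for x in (*dp,*dr)]+[o];out.append(row)
            p=p+R@np.array(row[:3]);R=R@Ro.from_rotvec(row[3:6],degrees=True).as_matrix()
    for i in range(0,len(out),12):
        print('['+',\n'.join(str(r).replace(' ','').replace('.0,',',').replace('-0,','0,') for r in out[i:i+12])+']')
    print(len(out),p.round(1))
E
python3 - <<'E'
from h import *
plan([((200,440,290),None,1,2),((340,0,290),Rt(180,0,80),1,8),((470,-230,200),Rt(180,0,41),1,5)],0)
E
```

```text
[[-32,-35,-29,0,0,0,1],
[-32,-36,-30,0,0,0,1],
[-29,-42,0,0,0,9,1],
[-35,-37,0,0,0,9,1],
[-41,-31,0,0,0,9,1],
[-45,-25,0,0,0,9,1],
[-48,-17,0,0,0,9,1],
[-51,-9,0,0,0,10,1],
[-51,-1,0,0,0,9,1],
[-51,8,0,0,0,10,1],
[-49,16,0,0,0,9,1],
[-41,34,18,0,0,8,1]]
[[-36,39,18,0,0,8,1],
[-30,43,18,0,0,8,1],
[-23,47,18,0,0,8,1],
[-17,50,18,0,0,7,1]]
16 [ 470.  -230.   200.4]
```

Emit:
apply_moves(series=[[-32,-35,-29,0,0,0,1],[-32,-36,-30,0,0,0,1],[-29,-42,0,0,0,9,1],[-35,-37,0,0,0,9,1],[-41,-31,0,0,0,9,1],[-45,-25,0,0,0,9,1],[-48,-17,0,0,0,9,1],[-51,-9,0,0,0,10,1],[-51,-1,0,0,0,9,1],[-51,8,0,0,0,10,1],[-49,16,0,0,0,9,1],[-41,34,18,0,0,8,1]])

```text
time_s: 1.95
position: [0.3669, -0.0487, 0.2732]
tool_rot: [[0.313, 0.95, 0.003], [0.95, -0.313, -0.002], [-0.0, 0.004, -1.0]]
ft_force: [1.2, 1.0, -0.6]
grip_width: 0.0855
gripper_force: 0.0
```

Emit:
apply_moves(series=[[-36,39,18,0,0,8,1],[-30,43,18,0,0,8,1],[-23,47,18,0,0,8,1],[-17,50,18,0,0,7,1],[0,0,0,0,0,0,1],[0,0,0,0,0,0,1]])

```text
time_s: 2.7
position: [0.4698, -0.2297, 0.2004]
tool_rot: [[0.753, 0.658, -0.0], [0.658, -0.753, 0.0], [0.0, -0.001, -1.0]]
ft_force: [0.1, 0.0, 0.0]
grip_width: 0.0853
gripper_force: 0.0
```

```bash
cat > w.py <<'E'
import sys
from h import *
s=telemetry.observe();print(s['q'].round(1),s['position'].round(4),s['ft_force'].round(1),s['time_s'])
d=cam('wrist');save(sys.argv[1],d['frame'])
import pickle;pickle.dump(d,open('w.pkl','wb'))
P=cloud(d)
for c in eval(sys.argv[2]) if len(sys.argv)>2 else []: print(c,P[c[1],c[0]].round(4))
E
python3 w.py w1.png
```

```text
[-39.   20.6  81.7   0.   77.8   9.8] [ 0.4698 -0.2297  0.2004] [0.1 0.  0. ] 2.7
```

View pics/w1.png

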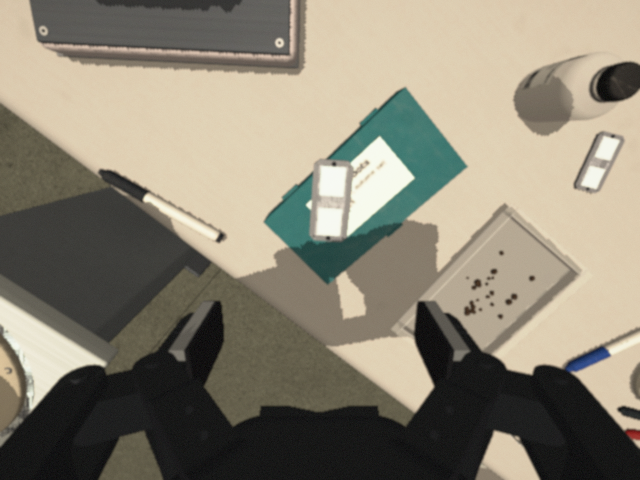

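The wrist view shows the slide on the lid at (331,200), with corners near (318,160), (352,160), (345,240) and (311,240). It is clearly larger than the decoy at (600,163). The stage's front edge is at the top left.

```bash
python3 - <<'E'
from h import *
import pickle;d=pickle.load(open('w.pkl','rb'));P=cloud(d);F=d['frame'].astype(int);hsv=cv2.cvtColor(d['frame'],cv2.COLOR_RGB2HSV).astype(int)
print([F[y,x].tolist() for x,y in((315,200),(349,200),(330,202),(333,181),(375,160),(300,215),(328,238))], P[200,330],P[190,280])
roi=np.zeros((480,640),bool);roi[145:255,295:370]=1
z=P[...,2]
teal=(hsv[...,0]>75)&(hsv[...,0]<100)&(hsv[...,1]>90)
g=roi&~teal&(F.max(2)<190)&(F.max(2)>90)&((F.max(2)-F.min(2))<40)
m=cv2.morphologyEx(g.astype('u1'),cv2.MORPH_CLOSE,np.ones((3,3)))
k,l,st,c=cv2.connectedComponentsWithStats(m);i=1+st[1:,4].argmax();print(st[i])
cn=max(cv2.findContours((l==i).astype('u1'),0,2)[0],key=cv2.contourArea)[:,0]
print(rect(np.array([onz(d,x,y,.041) for x,y in cn])))
# small decoy & box
z0=roi&(z>.0385);print('by z',z0.sum(),rect(np.array([onz(d,x,y,.041) for y,x in np.argwhere(z0)])))
t=teal&(z>.03);k,l,st,c=cv2.connectedComponentsWithStats(t.astype('u1'));i=1+st[1:,4].argmax();print('box',rect(np.array([onz(d,x,y,.036) for y,x in np.argwhere(l==i)])))
E
```

```text
[[159, 152, 141], [162, 155, 141], [220, 209, 193], [247, 249, 242], [247, 250, 238], [64, 120, 113], [54, 52, 48]] [ 0.49027244 -0.22437587  0.04108331] [ 0.45880023 -0.18460933  0.00049413]
[ 295  145   75   98 1484]
(array([ 494.7, -223.3]), 89.0, 66.9, np.float64(44.5))
by z 3168 (array([ 493.7, -226.1]), 93.4, 63.5, np.float64(41.7))
box (array([ 513.4, -245. ]), 171.1, 92.7, np.float64(174.2))
```

```bash
python3 - <<'E'
from h import *
import pickle;d=pickle.load(open('w.pkl','rb'));P=cloud(d);F=d['frame'].astype(int)
roi=np.zeros((480,640),bool);roi[150:250,303:362]=1
g=roi&(abs(F.max(2)-158)<22)&((F.max(2)-F.min(2))<32)&(P[...,2]>.033)
m=cv2.morphologyEx(g.astype('u1'),cv2.MORPH_OPEN,np.ones((2,2)))
k,l,st,c=cv2.connectedComponentsWithStats(m);i=1+st[1:,4].argmax();print(st[i])
pts=np.argwhere(l==i)
print(rect(np.array([onz(d,x,y,.041) for y,x in pts])))
for y in range(165,240,10): 
    r=[x for yy,x in pts if yy==y]; print(y,min(r),max(r)) if r else 0
E
```

```text
[311 160  22  82 510]
(array([ 482.9, -218.6]), 75.9, 15.7, np.float64(36.6))
165 316 331
175 315 319
185 313 317
195 313 318
205 313 317
215 312 316
225 311 315
235 311 315
```

```bash
python3 - <<'E'
from h import *
import pickle;d=pickle.load(open('w.pkl','rb'));F=d['frame'].astype(int)
for y in(170,200,230): print(y,F[y,336:362].max(1).tolist(),F[y,306:320].max(1).tolist())
a=onz(d,315.3,168,.041);b=onz(d,310.8,232,.041);v=(a-b)/np.linalg.norm(a-b);print(np.degrees(np.arctan2(v[1],v[0])))
for p in((333.5,159.5),(328.3,241.5),(313,200),(352,200)): print(onz(d,*p,.041).round(4))
E
```

```text
170 [249, 250, 249, 249, 250, 249, 249, 250, 248, 240, 224, 199, 179, 164, 161, 162, 168, 190, 211, 208, 193, 186, 193, 190, 187, 209] [225, 224, 226, 225, 224, 219, 198, 181, 167, 165, 165, 170, 184, 202]
200 [200, 199, 203, 204, 203, 204, 205, 203, 196, 177, 163, 158, 156, 162, 173, 198, 218, 228, 238, 246, 249, 250, 250, 250, 249, 250] [121, 124, 135, 166, 190, 191, 172, 163, 161, 159, 163, 169, 169, 173]
230 [248, 249, 248, 242, 225, 188, 167, 156, 155, 157, 177, 221, 244, 250, 250, 250, 248, 237, 211, 166, 134, 119, 119, 120, 121, 119] [122, 121, 128, 136, 144, 154, 157, 161, 176, 202, 226, 240, 247, 248]
36.82941803977759
[ 0.5196 -0.2024  0.041 ]
[ 0.459  -0.2501  0.041 ]
[ 0.4799 -0.2125  0.041 ]
[ 0.5036 -0.2397  0.041 ]
```

```bash
python3 - <<'E'
from h import *
R=Rt(180,35,37.7)
plan([((470,-240,110),R,.55,4),((493.2,-223.8,60),R,.55,2),((493.2,-223.8,47),R,.55,2)],1)
print(R.round(3),(R.T@np.array([0,0,-1])).round(3))
E
```

```text
[[-1.7,2,22.7,-0.3,8.7,0.8,0.55],
[-5.1,2,22.2,-0.3,8.8,0.9,0.55],
[-8.4,2,21.2,-0.2,8.7,0.8,0.55],
[-11.6,2,19.6,-0.3,8.8,0.9,0.55],
[-2.8,0.7,28.6,0,0,0,0.55],
[-2.7,0.6,28.6,0,0,0,0.55],
[-3.7,0,5.3,0,0,0,0.55],
[-3.8,0,5.3,0,0,0,0.55]]
8 [ 493.2 -223.8   47. ]
[[ 0.648  0.612  0.454]
 [ 0.501 -0.791  0.351]
 [ 0.574  0.    -0.819]] [-0.574 -0.     0.819]
```

Emit:
apply_moves(series=[[-1.7,2,22.7,-0.3,8.7,0.8,0.55],[-5.1,2,22.2,-0.3,8.8,0.9,0.55],[-8.4,2,21.2,-0.2,8.7,0.8,0.55],[-11.6,2,19.6,-0.3,8.8,0.9,0.55],[-2.8,0.7,28.6,0,0,0,0.55],[-2.7,0.6,28.6,0,0,0,0.55],[-3.7,0,5.3,0,0,0,0.55],[-3.8,0,5.3,0,0,0,0.55],[0,0,0,0,0,0,0.55],[0,0,0,0,0,0,0.55]], grip_force=30)

```text
time_s: 4.0
position: [0.4934, -0.2248, 0.0472]
tool_rot: [[0.648, 0.61, 0.455], [0.5, -0.792, 0.349], [0.574, 0.001, -0.819]]
ft_force: [0.1, -0.6, 0.5]
grip_width: 0.047
gripper_force: 0.0
```

```bash
python3 w.py w2.png
```

```text
[-53.8  33.7 100.8  44.   55.7 -30.3] [ 0.4934 -0.2248  0.0472] [ 0.1 -0.6  0.5] 4.0
```

View pics/w2.png

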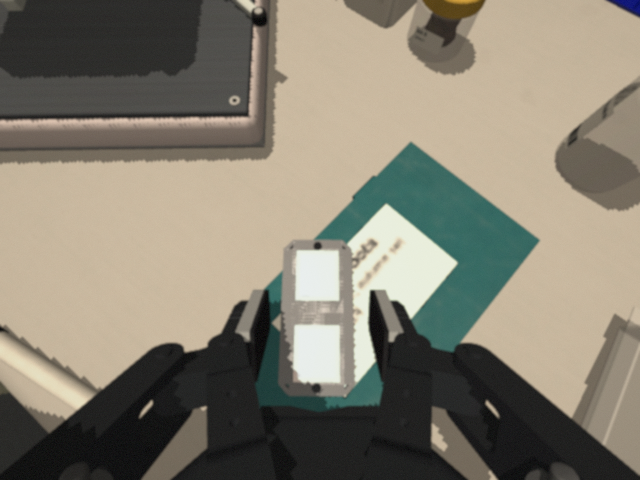

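The slide is centred between the open fingers at (318,316) and lies parallel to them. I'll lower in small steps and watch the force.

Emit:
apply_moves(series=[[-1.1,0,1.6,0,0,0,0.55],[-0.6,0,0.8,0,0,0,0.55],[0,0,0,0,0,0,0.55]])

```text
time_s: 4.42
position: [0.4933, -0.2245, 0.0435]
tool_rot: [[0.649, 0.61, 0.455], [0.5, -0.792, 0.35], [0.574, 0.0, -0.819]]
ft_force: [0.1, 0.5, -0.3]
grip_width: 0.0471
gripper_force: 0.0
```

Emit:
apply_moves(series=[[-0.6,0,0.8,0,0,0,0.55],[0,0,0,0,0,0,0.55]])

```text
time_s: 4.68
position: [0.4933, -0.2245, 0.0425]
tool_rot: [[0.649, 0.61, 0.455], [0.5, -0.792, 0.35], [0.574, 0.0, -0.819]]
ft_force: [0.1, -1.2, 0.7]
grip_width: 0.047
gripper_force: 0.0
```

Emit:
apply_moves(series=[[-0.6,0,0.8,0,0,0,0.55],[0,0,0,0,0,0,0.55]])

```text
time_s: 4.92
position: [0.4932, -0.2245, 0.0415]
tool_rot: [[0.649, 0.61, 0.455], [0.5, -0.792, 0.35], [0.574, 0.0, -0.819]]
ft_force: [0.1, -0.5, 0.1]
grip_width: 0.0466
gripper_force: 0.0
```

Emit:
apply_moves(series=[[0.3,0,-0.4,0,0,0,0.45],[0,0,0,0,0,0,0.35],[0,0,0,0,0,0,0.3],[0,0,0,0,0,0,0.3],[0,0,0,0,0,0,0.3]], grip_force=30)

```text
time_s: 5.55
position: [0.4934, -0.2247, 0.0423]
tool_rot: [[0.649, 0.61, 0.455], [0.5, -0.792, 0.35], [0.574, 0.001, -0.819]]
ft_force: [-3.0, -0.9, 6.2]
grip_width: 0.0324
gripper_force: 29.7
```

Emit:
apply_moves(series=[[2.9,0,-4.1,0,0,0,0.3],[2.9,0,-4.1,0,0,0,0.3],[0,0,0,0,0,0,0.3]])

```text
time_s: 5.92
position: [0.4934, -0.2246, 0.0525]
tool_rot: [[0.649, 0.61, 0.455], [0.5, -0.792, 0.349], [0.574, 0.001, -0.819]]
ft_force: [0.7, -1.1, -0.5]
grip_width: 0.0321
gripper_force: 29.7
```

```bash
python3 w.py w3.png; python3 -c "
from h import *
d=cam('scene');e=cam('side');im=np.hstack([cv2.resize(x['frame'][y:y+80,v:v+70],None,fx=5,fy=5,interpolation=2) for x,y,v in((d,270,310),(e,285,305))]);w=cv2.imread('pics/w3.png')[200:440,180:460,::-1]
w=cv2.resize(w,(467,400));im=np.hstack([w,cv2.resize(im,(333,190)).repeat(1,0) if 0 else cv2.copyMakeBorder(cv2.resize(im,(333,190)),0,210,0,0,0)])
save('w3c.png',im)"
```

```text
[-53.8  33.1 100.5  43.6  56.2 -29.6] [ 0.4934 -0.2246  0.0525] [ 0.7 -1.1 -0.5] 5.925
```

View pics/w3c.png

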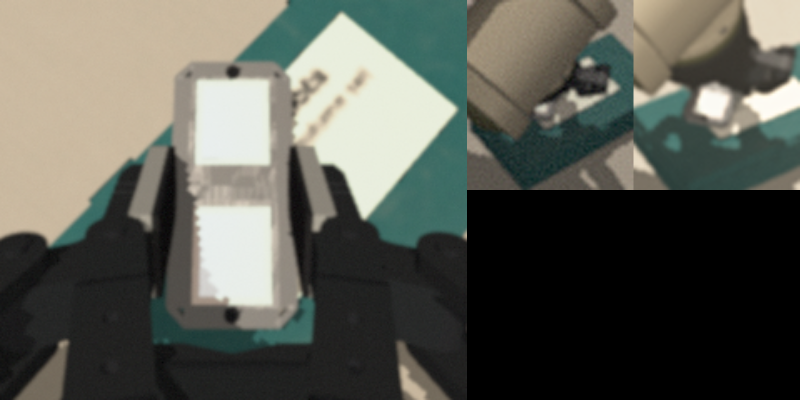

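The slide is held level and has lifted off the lid. Next I'll carry it up to the stage front and measure the stage on the way.

```bash
python3 - <<'E'
from h import *
import pickle;d=pickle.load(open('w.pkl','rb'));P=cloud(d)
q=P[295:340,290:345].reshape(-1,3);q=q[abs(q[:,2]-np.median(q[:,2]))<.012];A=np.c_[q[:,:2],np.ones(len(q))];c=np.linalg.lstsq(A,q[:,2],rcond=None)[0];print('slope',c,np.median(q,0))
R=Rt(180,35,38)
plan([((480,-230,105),None,.3,2),((440,-70,120),R,.3,4)],1)
E
```

```text
slope [-0.02622135 -0.02397712  0.05843256] [ 0.4875036  -0.22712749  0.05110763]
[[9.5,-1.9,-25.7,0,0,0,0.3],
[9.5,-1.8,-25.7,0,0,0,0.3],
[15.7,-37.8,6.4,0.1,0,-0.1,0.3],
[15.7,-37.8,6.5,0,0,-0.1,0.3],
[15.8,-37.7,6.4,0.1,0,-0.1,0.3],
[15.8,-37.7,6.5,0,0,0,0.3]]
6 [440. -70. 120.]
```

Emit:
apply_moves(series=[[9.5,-1.9,-25.7,0,0,0,0.3],[9.5,-1.8,-25.7,0,0,0,0.3],[15.7,-37.8,6.4,0,0,0,0.3],[15.7,-37.8,6.5,0,0,0,0.3],[15.8,-37.7,6.4,0,0,0,0.3],[15.8,-37.7,6.5,0,0,0,0.3],[0,0,0,0,0,0,0.3],[0,0,0,0,0,0,0.3]])

```text
time_s: 7.08
position: [0.4409, -0.0706, 0.1202]
tool_rot: [[0.648, 0.61, 0.455], [0.5, -0.792, 0.349], [0.574, 0.001, -0.819]]
ft_force: [0.4, -0.3, -0.5]
grip_width: 0.032
gripper_force: 29.9
```

```bash
python3 w.py w4.png
```

```text
[-45.4  16.6 116.1  45.8  52.6 -23.4] [ 0.4409 -0.0706  0.1202] [ 0.4 -0.3 -0.5] 7.075
```

View pics/w4.png

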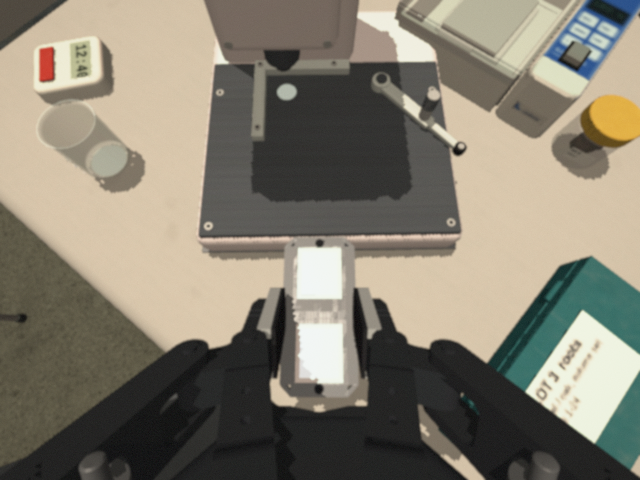

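The view shows these features:
- Stage front corners at (200,236) and (460,234).
- Side fence inner face along x≈265, rows 74–138.
- Back fence front face along y≈74, columns 267–350.
- Finger pivot at (380,82), post top at (432,93) and roller at (460,149).

```bash
python3 - <<'E'
from h import *
import pickle;d=pickle.load(open('w.pkl','rb'));F=d['frame'].astype(int).max(2)
print('row100',list(enumerate(F[100,246:276].tolist(),246)))
print('row125',list(enumerate(F[125,246:276].tolist(),246)))
print('col300',list(enumerate(F[56:84,300].tolist(),56)))
print('col340',list(enumerate(F[56:84,340].tolist(),56)))
print('col258',list(enumerate(F[125:145,258].tolist(),125)))
for c in(220,440): print('col',c,list(enumerate(F[226:248,c].tolist(),226)))
for r in(100,220): print('row',r,list(enumerate(F[r,196:216].tolist(),196)),list(enumerate(F[r,436:464].tolist(),436)))
E
```

```text
row100 [(246, 85), (247, 85), (248, 87), (249, 86), (250, 84), (251, 85), (252, 92), (253, 119), (254, 135), (255, 140), (256, 144), (257, 140), (258, 143), (259, 143), (260, 143), (261, 142), (262, 139), (263, 129), (264, 110), (265, 85), (266, 61), (267, 50), (268, 52), (269, 48), (270, 48), (271, 51), (272, 53), (273, 50), (274, 52), (275, 51)]
row125 [(246, 88), (247, 88), (248, 86), (249, 86), (250, 89), (251, 104), (252, 124), (253, 135), (254, 130), (255, 118), (256, 106), (257, 100), (258, 111), (259, 124), (260, 134), (261, 141), (262, 132), (263, 111), (264, 85), (265, 67), (266, 54), (267, 48), (268, 49), (269, 51), (270, 48), (271, 49), (272, 51), (273, 52), (274, 50), (275, 50)]
col300 [(56, 107), (57, 110), (58, 114), (59, 122), (60, 129), (61, 137), (62, 140), (63, 139), (64, 139), (65, 138), (66, 138), (67, 136), (68, 125), (69, 114), (70, 103), (71, 99), (72, 99), (73, 95), (74, 82), (75, 66), (76, 55), (77, 52), (78, 50), (79, 53), (80, 51), (81, 51), (82, 52), (83, 53)]
col340 [(56, 117), (57, 117), (58, 123), (59, 132), (60, 141), (61, 141), (62, 141), (63, 141), 
[... 1409 characters left out ...]
452, 215), (453, 216), (454, 215), (455, 215), (456, 217), (457, 215), (458, 216), (459, 217), (460, 216), (461, 215), (462, 215), (463, 216)]
row 220 [(196, 218), (197, 222), (198, 224), (199, 191), (200, 133), (201, 98), (202, 93), (203, 92), (204, 93), (205, 94), (206, 94), (207, 97), (208, 99), (209, 98), (210, 97), (211, 92), (212, 93), (213, 92), (214, 93), (215, 92)] [(436, 88), (437, 86), (438, 88), (439, 90), (440, 88), (441, 89), (442, 88), (443, 89), (444, 88), (445, 93), (446, 119), (447, 161), (448, 186), (449, 185), (450, 172), (451, 169), (452, 177), (453, 178), (454, 155), (455, 119), (456, 96), (457, 88), (458, 94), (459, 126), (460, 176), (461, 207), (462, 218), (463, 217)]
```

```bash
python3 - <<'E'
from h import *
import pickle;d=pickle.load(open('w.pkl','rb'));P=cloud(d)
o=lambda u,v,z:onz(d,u,v,z)[:2]*1000
f1,f2=o(220,236.6,.04),o(440,233.4,.04)
b1,b2=o(300,74.6,.04),o(340,74.1,.04);t1,t2=o(300,68.7,.048),o(340,68.3,.048)
l1,l2=o(211.2,100,.04),o(200,220,.04);r1,r2=o(441.2,100,.04),o(459.7,220,.04)
s1,s2=o(264,100,.048),o(263,125,.048)
h=lambda a,b:np.degrees(np.arctan2(*(b-a)[::-1]))
print('front',h(f2,f1)-90,'back',h(b2,b1)-90,'left',h(l2,l1),'right',h(r2,r1),'side',h(s2,s1))
th=np.radians(38.2)
for th in(h(f2,f1)-90,(h(l2,l1)+h(r2,r1))/2):
    t=np.radians(th);ix=np.array([np.cos(t),np.sin(t)]);iy=np.array([-ix[1],ix[0]])
    print(th,'x: front',f1@ix,f2@ix,'back b',b1@ix,b2@ix,'t',t1@ix,t2@ix,'y: left',l1@iy,l2@iy,'right',r1@iy,r2@iy,'side',s1@iy,s2@iy,'fence end',o(258,136.5,.048)@ix,o(258,140.7,.04)@ix)
    for n,p in dict(pivot=o(380.5,80,.051),post=o(433,91,.073),roller=o(460,148,.048)).items(): print(n,p,p@ix,p@iy)
print(P[150,300],P[300,318],P[91,433],P[65,300])
m=(P[...,2]>.07)&(P[...,2]<.085);
E
```

```text
front 38.46259623295282 back 38.52768574611173 left 38.55278297575809 right 38.721315824986796 side 38.42519038349969
38.46259623295282 x: front 361.7190100578746 361.71901005787447 back b 514.2376565694142 514.2787385231027 t 513.0584887465608 512.9942288405964 y: left -237.34225888072115 -237.51899603797568 right -439.58155482854283 -440.0892490527387 side -285.1929395011756 -285.17671720260944 fence end 444.66411197540856 446.03891257422964
pivot [628.70935974   7.75902451] 497.11461032546987 -384.98405901175136
post [625.60949908 -38.38376276] 465.98639493157225 -419.1864004504585
roller [614.88287967 -80.33403866] 431.4940749468634 -445.3620737820845
38.63704940037245 x: front 360.9437441734455 360.4283191324169 back b 513.2751383526623 513.2061123206689 t 512.094689080469 511.92327237237237 y: left -238.82645992282875 -238.6613246861407 right -441.0559122565789 -441.2212716199578 side -286.65451700194365 -286.5626374513297 fence end 443.8050808770157 445.1842665594936
pivot [628.70935974   7.75902451] 495.9401152430731 -386.49587783687264
post [625.60949908 -38.38376276] 464.7079056210074 -420.60328224738356
roller [614.88287967 -80.33403866] 430.13604642002906 -446.6738128073716
[0.53841585 0.02495004 0.03916677] [ 0.44182772 -0.06854388  0.11813336] [ 0.62500645 -0.03851082  0.0736362 ] [0.60158955 0.07465204 0.04762455]
```

```bash
cat >> h.py <<'E'
TH=38.5
_t=np.radians(TH);IX=np.array([np.cos(_t),np.sin(_t)]);IY=np.array([-IX[1],IX[0]])
# S frame refs (th 38.46): front x 361.7, back 513.5, side y -285.2 ; rel: X from front edge, Y from side fence
_o=361.7*np.array([np.cos(np.radians(38.46)),np.sin(np.radians(38.46))])-285.2*np.array([-np.sin(np.radians(38.46)),np.cos(np.radians(38.46))])
def W(X,Y,z): return np.r_[_o+X*IX+Y*IY,z]
def S(p): q=np.array(p[:2])*1000-_o; return q@IX,q@IY
E
python3 - <<'E'
from h import *
R=Rt(180,35,TH)
print(S(telemetry.observe()['position']))
plan([(W(10,-24,110),R,.3,2),(W(49.5,-24,75),R,.3,2),(W(49.5,-24,50),R,.3,2)],1)
E
```

```text
(np.float64(-60.522959107831184), np.float64(-44.59242751650588))
[[25.9,-10.9,24.3,0.3,0,-0.4,0.3],
[25.9,-10.5,24.3,0.3,0,-0.3,0.3],
[6.1,0,25.6,0,0,0,0.3],
[6.2,0,25.7,0,0,0,0.3],
[-7.2,0,10.2,0,0,0,0.3],
[-7.2,0,10.3,0,0,0,0.3]]
6 [514.3  13.7  50. ]
```

Emit:
apply_moves(series=[[25.9,-10.9,24.3,0.3,0,-0.4,0.3],[25.9,-10.5,24.3,0.3,0,-0.3,0.3],[6.1,0,25.6,0,0,0,0.3],[6.2,0,25.7,0,0,0,0.3],[-7.2,0,10.2,0,0,0,0.3],[-7.2,0,10.3,0,0,0,0.3],[0,0,0,0,0,0,0.3]])

```text
time_s: 8.0
position: [0.514, 0.014, 0.0491]
tool_rot: [[0.643, 0.622, 0.447], [0.508, -0.783, 0.358], [0.573, -0.003, -0.819]]
ft_force: [0.1, -0.4, -0.4]
grip_width: 0.0319
gripper_force: 29.9
```

Emit:
apply_moves(series=[[-0.9,0,1.2,0,0,0,0.3],[-0.6,0,0.8,0,0,0,0.3],[0,0,0,0,0,0,0.3]])

```text
time_s: 8.38
position: [0.5138, 0.0145, 0.0477]
tool_rot: [[0.641, 0.623, 0.449], [0.51, -0.782, 0.358], [0.574, -0.001, -0.819]]
ft_force: [0.1, 0.5, -0.5]
grip_width: 0.032
gripper_force: 29.9
```

```bash
cat > sl.py <<'E'
import sys
from h import *
s=telemetry.observe();print(s['q'].round(1),s['position'].round(4),S(s['position']),s['ft_force'].round(1),s['time_s'])
d=cam('wrist');save(sys.argv[1],d['frame']);import pickle;pickle.dump(d,open('w.pkl','wb'))
P=cloud(d);F=d['frame'].astype(int)
g=(F.min(2)>235)&(P[...,2]>.02)&(P[...,2]<.12)
k,l,st,c=cv2.connectedComponentsWithStats(cv2.morphologyEx(g.astype('u1'),2,np.ones((3,3))))
for i in range(1,k):
    if st[i,4]>150:
        z=np.median(P[...,2][l==i]);w=np.array([onz(d,x,y,.045) for y,x in np.argwhere(l==i)]);print(st[i],'z',z.round(4),rect(w),np.round(S(rect(w)[0]/1000),1))
E
python3 sl.py w5.png
```

```text
[-27.9  28.8 114.1  59.4  37.7 -25.2] [0.5138 0.0145 0.0477] (np.float64(49.62717186090934), np.float64(-22.982846793926875)) [ 0.1  0.5 -0.5] 8.375
[ 432   34  100   77 3236] z 0.0372 (array([685.9,  25.6]), 73.4, 34.2, np.float64(66.2)) [ 191.2 -121.5]
[496 170  29  35 444] z 0.0474 (array([627.1, -26.2]), 21.5, 8.9, np.float64(79.6)) [ 113.  -125.4]
[548 220  38  34 323] z 0.0473 (array([621. , -64.1]), 22.8, 4.2, np.float64(80.4)) [  84.6 -151.3]
[ 301  252   36   42 1461] z 0.0463 (array([525.8,  25.1]), 21.3, 17.5, np.float64(37.7)) [ 65.6 -22.2]
[ 300  329   44   55 2149] z 0.0469 (array([495.5,  -0.6]), 24.0, 20.5, np.float64(38.5)) [ 25.9 -23.5]
```

Emit:
apply_moves(series=[[-0.6,0,0.8,0,0,0,0.3],[0,0,0,0,0,0,0.3]])

```text
time_s: 8.68
position: [0.5138, 0.0146, 0.0467]
tool_rot: [[0.641, 0.623, 0.449], [0.51, -0.782, 0.358], [0.574, -0.001, -0.819]]
ft_force: [-0.6, -0.4, 2.8]
grip_width: 0.0325
gripper_force: 31.4
```

Emit:
apply_moves(series=[[-0.3,0,0.4,0,0,0,0.3],[0,0,0,0,0,0,0.3]])

```text
time_s: 8.93
position: [0.5138, 0.0147, 0.0465]
tool_rot: [[0.641, 0.623, 0.449], [0.509, -0.782, 0.358], [0.575, -0.001, -0.818]]
ft_force: [-2.4, -1.1, 8.0]
grip_width: 0.0321
gripper_force: 33.8
```

Emit:
apply_moves(series=[[-0.3,0,0.4,0,0,0,0.3],[0,0,0,0,0,0,0.3]])

```text
time_s: 9.18
position: [0.5139, 0.0147, 0.0464]
tool_rot: [[0.64, 0.623, 0.45], [0.509, -0.782, 0.358], [0.575, -0.0, -0.818]]
ft_force: [-4.4, -1.2, 14.2]
grip_width: 0.0321
gripper_force: 35.6
```

The slide is resting on the stage. I'll ease off, release, lift clear and turn the tool 90° so the camera stays clear of the head.

Emit:
apply_moves(series=[[0.4,0,-0.6,0,0,0,0.3],[0,0,0,0,0,0,0.4],[0,0,0,0,0,0,0.5],[0,0,0,0,0,0,0.55],[0,0,0,0,0,0,0.55],[2,0,-3,0,0,0,0.55],[3,0,-5,0,0,0,0.55],[5,0,-12,0,0,0,0.55]])

```text
time_s: 10.18
position: [0.5109, 0.0127, 0.0686]
tool_rot: [[0.642, 0.623, 0.448], [0.509, -0.782, 0.358], [0.573, -0.002, -0.819]]
ft_force: [-0.3, -0.3, 0.3]
grip_width: 0.0468
gripper_force: 0.0
```

```bash
python3 sl.py w6.png; python3 - <<'E'
from h import *
R=Rt(90,35,TH)
plan([(W(20,-40,100),None,.3,1),(W(12,-60,80),R,0,9),(W(12,-60,62),R,0,2)],1)
print((R.T@[0,0,-1]).round(3),(R.T@np.r_[IX,0]).round(3))
E
```

```text
[-28.3  26.  113.3  55.4  39.9 -20.5] [0.5109 0.0127 0.0686] (np.float64(46.18891790635614), np.float64(-22.673940772059247)) [-0.3 -0.3  0.3] 10.175
[ 422   54   92   73 2806] z 0.0372 (array([686.7,  26. ]), 75.2, 34.1, np.float64(66.8)) [ 192.1 -121.7]
[479 182  25  32 363] z 0.0473 (array([627.1, -26.6]), 21.5, 9.0, np.float64(79.6)) [ 112.7 -125.7]
[524 228  33  29 258] z 0.0473 (array([620.9, -64.1]), 22.6, 4.3, np.float64(80.6)) [  84.5 -151.2]
[ 304  256   32   38 1169] z 0.0457 (array([525.5,  24.9]), 21.5, 17.4, np.float64(39.2)) [ 65.3 -22.2]
[ 299  324   42   48 1841] z 0.0457 (array([4.946e+02, 3.000e-01]), 23.9, 22.0, np.float64(38.5)) [ 25.8 -22.2]
[[-4.3,16.9,-39.6,0,0,0,0.3],
[-2,2.2,1.3,0,0,-10,0],
[-2.4,1.8,1.3,0,0,-10,0],
[-2.6,1.4,1.3,0,0,-10,0],
[-2.9,0.9,1.3,0,0,-10,0],
[-3,0.4,1.3,0,0,-10,0],
[-3,-0.1,1.3,0,0,-10,0],
[-2.9,-0.6,1.3,0,0,-10,0],
[-2.8,-1.1,1.3,0,0,-10,0],
[-2.5,-1.6,1.4,0.1,0,-10,0],
[0,-5.1,7.4,0,0,0,0],
[0,-5.2,7.3,0,0,0,0]]
12 [507.3 -37.9  62. ]
[ 0.    -0.574  0.819] [-0.     0.819  0.574]
```

Emit:
apply_moves(series=[[-4.3,16.9,-39.6,0,0,0,0.3],[-2,2.2,1.3,0,0,-10,0],[-2.4,1.8,1.3,0,0,-10,0],[-2.6,1.4,1.3,0,0,-10,0],[-2.9,0.9,1.3,0,0,-10,0],[-3,0.4,1.3,0,0,-10,0],[-3,-0.1,1.3,0,0,-10,0],[-2.9,-0.6,1.3,0,0,-10,0],[-2.8,-1.1,1.3,0,0,-10,0],[-2.5,-1.6,1.4,0.1,0,-10,0],[0,9,14,0,0,0,0],[0,-1,9,0,0,0,0]])

```text
time_s: 11.72
position: [0.5233, -0.0245, 0.0636]
tool_rot: [[-0.621, 0.643, 0.447], [0.783, 0.508, 0.358], [0.003, 0.573, -0.82]]
ft_force: [0.4, -0.1, 0.0]
grip_width: -0.0003
gripper_force: 0.0
```

```bash
python3 sl.py w7.png
```

```text
[ -32.    27.9  110.4   53.2   42.5 -111.1] [ 0.5233 -0.0245  0.0636] (np.float64(32.7757366133187), np.float64(-59.47790327411219)) [ 0.4 -0.1  0. ] 11.725
[209  51 176  25 732] z 0.0352 (array([463.2,  66. ]), 90.9, 2.7, np.float64(39.4)) [42.1 48.8]
[462  83  44  18 440] z 0.0362 (array([575.7, 151.4]), 53.4, 10.0, np.float64(41.2)) [183.3  45.6]
[333 197  30  35 880] z 0.0457 (array([525.9,  24.9]), 20.7, 17.0, np.float64(38.2)) [ 65.6 -22.4]
[ 262  202   44   49 1770] z 0.0457 (array([4.948e+02, 4.000e-01]), 23.4, 22.3, np.float64(38.1)) [ 26.  -22.3]
[ 434  271   46   72 1036] z 0.0372 (array([679.6,  25.1]), 69.7, 32.9, np.float64(67.6)) [ 186. -118.]
```

View pics/w7.png

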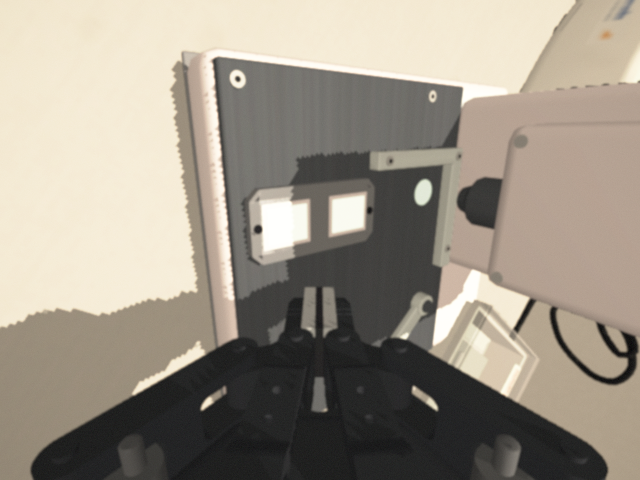

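The slide is lying free on the stage at about (313,222). The closed fingertips are at (319,300), and both fences are in view. I'll touch down on bare stage to calibrate the tip height.

Emit:
apply_moves(series=[[0,-2.9,4.1,0,0,0,0],[0,-2.9,4.1,0,0,0,0],[0,-0.6,0.8,0,0,0,0],[0,-0.6,0.8,0,0,0,0],[0,0,0,0,0,0,0]])

```text
time_s: 12.4
position: [0.5225, -0.0255, 0.0519]
tool_rot: [[-0.623, 0.642, 0.447], [0.782, 0.51, 0.357], [0.001, 0.572, -0.82]]
ft_force: [-0.0, -0.3, -0.4]
grip_width: -0.0003
gripper_force: 0.0
```

Emit:
apply_moves(series=[[0,-0.6,0.8,0,0,0,0],[0,-0.6,0.8,0,0,0,0],[0,0,0,0,0,0,0]])

```text
time_s: 12.78
position: [0.5224, -0.0254, 0.0498]
tool_rot: [[-0.623, 0.642, 0.447], [0.782, 0.51, 0.357], [0.002, 0.572, -0.82]]
ft_force: [0.7, 0.5, 0.0]
grip_width: -0.0002
gripper_force: 0.0
```

Emit:
apply_moves(series=[[0,-0.6,0.8,0,0,0,0],[0,0,0,0,0,0,0]])

```text
time_s: 13.02
position: [0.5223, -0.0254, 0.0488]
tool_rot: [[-0.623, 0.642, 0.447], [0.782, 0.51, 0.357], [0.002, 0.572, -0.82]]
ft_force: [0.8, -0.0, -0.1]
grip_width: -0.0001
gripper_force: 0.0
```

Emit:
apply_moves(series=[[0,-0.6,0.8,0,0,0,0],[0,0,0,0,0,0,0]])

```text
time_s: 13.28
position: [0.5223, -0.0254, 0.0478]
tool_rot: [[-0.623, 0.642, 0.447], [0.782, 0.51, 0.357], [0.002, 0.572, -0.82]]
ft_force: [-0.9, -0.9, 0.4]
grip_width: 0.0002
gripper_force: 0.0
```

Emit:
apply_moves(series=[[0,-0.6,0.8,0,0,0,0],[0,0,0,0,0,0,0]])

```text
time_s: 13.52
position: [0.5223, -0.0254, 0.0468]
tool_rot: [[-0.623, 0.642, 0.447], [0.782, 0.51, 0.358], [0.002, 0.572, -0.82]]
ft_force: [-0.1, 0.4, 0.4]
grip_width: -0.0001
gripper_force: 0.0
```

Emit:
apply_moves(series=[[0,-0.6,0.8,0,0,0,0],[0,0,0,0,0,0,0]])

```text
time_s: 13.78
position: [0.5223, -0.0255, 0.0458]
tool_rot: [[-0.623, 0.642, 0.447], [0.782, 0.51, 0.357], [0.002, 0.572, -0.82]]
ft_force: [0.4, 0.5, -0.2]
grip_width: -0.0
gripper_force: 0.0
```

Emit:
apply_moves(series=[[0,-0.6,0.8,0,0,0,0],[0,0,0,0,0,0,0]])

```text
time_s: 14.02
position: [0.5222, -0.0255, 0.0448]
tool_rot: [[-0.623, 0.642, 0.447], [0.782, 0.51, 0.358], [0.002, 0.572, -0.82]]
ft_force: [-0.3, 0.6, -0.9]
grip_width: 0.0001
gripper_force: 0.0
```

Emit:
apply_moves(series=[[0,-0.6,0.8,0,0,0,0],[0,0,0,0,0,0,0]])

```text
time_s: 14.28
position: [0.5223, -0.0256, 0.0438]
tool_rot: [[-0.623, 0.642, 0.447], [0.782, 0.51, 0.357], [0.001, 0.572, -0.82]]
ft_force: [0.2, 1.0, 0.3]
grip_width: -0.0
gripper_force: 0.0
```

Emit:
apply_moves(series=[[0,-0.3,0.5,0,0,0,0],[0,0,0,0,0,0,0]])

```text
time_s: 14.52
position: [0.5223, -0.0255, 0.0435]
tool_rot: [[-0.623, 0.642, 0.447], [0.782, 0.51, 0.357], [0.001, 0.573, -0.82]]
ft_force: [-0.6, -1.1, 4.3]
grip_width: -0.0002
gripper_force: 2.0
```

Emit:
apply_moves(series=[[0,-0.3,0.5,0,0,0,0],[0,0,0,0,0,0,0]])

```text
time_s: 14.78
position: [0.5224, -0.0255, 0.0433]
tool_rot: [[-0.623, 0.642, 0.448], [0.782, 0.51, 0.357], [0.001, 0.573, -0.82]]
ft_force: [-4.0, -2.2, 9.7]
grip_width: 0.0003
gripper_force: 4.9
```

Emit:
apply_moves(series=[[0,-0.3,0.5,0,0,0,0],[0,0,0,0,0,0,0]])

```text
time_s: 15.02
position: [0.5224, -0.0255, 0.0431]
tool_rot: [[-0.623, 0.641, 0.448], [0.782, 0.51, 0.357], [0.001, 0.573, -0.819]]
ft_force: [-6.6, -3.8, 15.9]
grip_width: 0.0001
gripper_force: 7.8
```

```bash
python3 - <<'E'
from h import *
R=Rt(90,35,TH)
plan([(W(25,-58,60),R,0,1),(W(-4,-22.2,60),R,0,1),(W(-4,-22.2,44.8),R,0,1),(W(4,-22.2,44.8),R,0,2)],1)
plan([(W(71,-22.2,44.8),R,0,8)],1)
E
```

```text
[[1.8,4.4,-17.6,0,0,0,0],
[35.8,-23.8,-16.6,0,0,0,0],
[0,-8.7,12.5,0,0,0,0],
[0,3.3,2.3,0,0,0,0],
[0,3.3,2.3,0,0,0,0]]
5 [477.6 -13.2  44.8]
[[4.7,4.2,2.7,0,0,0,0],
[4.7,4.2,2.7,0,0,0,0],
[4.7,4.2,2.6,0,0,0,0],
[4.7,4.2,2.7,0,0,0,0],
[4.7,4.1,2.6,0,0,0,0],
[4.7,4.2,2.7,0,0,0,0],
[4.7,4.1,2.6,0,0,0,0],
[4.6,4.2,2.7,0,0,0,0]]
8 [530.1  28.5  44.8]
```

Emit:
apply_moves(series=[[1.8,4.4,-17.6,0,0,0,0],[35.8,-23.8,-16.6,0,0,0,0],[0,0,0,0,0,0,0],[0,-8.7,12.5,0,0,0,0],[0,0,0,0,0,0,0],[0,3.3,2.3,0,0,0,0],[0,3.3,2.3,0,0,0,0],[0,0,0,0,0,0,0]])

```text
time_s: 16.02
position: [0.4778, -0.0129, 0.0441]
tool_rot: [[-0.623, 0.641, 0.447], [0.782, 0.511, 0.357], [0.001, 0.573, -0.82]]
ft_force: [0.3, -0.2, -0.5]
grip_width: -0.0001
gripper_force: 0.0
```

Emit:
apply_moves(series=[[0,2.5,1.7,0,0,0,0],[0,2.5,1.7,0,0,0,0],[0,2.5,1.7,0,0,0,0],[0,2.5,1.7,0,0,0,0],[0,0,0,0,0,0,0]])

```text
time_s: 16.65
position: [0.487, -0.0054, 0.044]
tool_rot: [[-0.623, 0.642, 0.447], [0.782, 0.51, 0.358], [0.001, 0.572, -0.82]]
ft_force: [-0.9, 1.1, 0.2]
grip_width: -0.0004
gripper_force: 0.0
```

```bash
python3 sl.py w8.png
```

```text
[ -32.5   28.2  117.6   60.4   38.5 -121.3] [ 0.487  -0.0054  0.044 ] (np.float64(16.27678581873425), np.float64(-21.955572453923082)) [-0.9  1.1  0.2] 16.65
[498 142  37  14 395] z 0.0367 (array([574.2, 153.1]), 51.9, 8.3, np.float64(39.9)) [183.2  47.8]
[282 147  46   6 191] z 0.0355 (array([436.2,  47.2]), 21.5, 1.7, np.float64(38.7)) [ 9.3 50.9]
[329 146  47   5 171] z 0.0354 (array([455.9,  62.9]), 26.7, 1.6, np.float64(38.8)) [34.4 50.9]
[464 319  37  54 582] z 0.0372 (array([675.4,  27.4]), 55.0, 28.7, np.float64(64.1)) [ 184.1 -113.6]
```

```bash
cat > sl.py <<'E'
import sys
from h import *
s=telemetry.observe();print(s['q'].round(1),s['position'].round(4),np.round(S(s['position']),1),s['ft_force'].round(1),s['time_s'])
d=cam('wrist');save(sys.argv[1],d['frame']);import pickle;pickle.dump(d,open('w.pkl','wb'))
P=cloud(d);F=d['frame'].astype(int)
q=P[...,:2]*1000-_o if 0 else P[...,:2]*1000-W(0,0,0)[:2];X=q@IX;Y=q@IY
reg=(X>2)&(X<152)&(Y>-60)&(Y<8)&(abs(P[...,2]-.0455)<.004)
for T in [int(a) for a in sys.argv[2:]] or [120]:
    g=reg&(F.min(2)>T)
    k,l,st,c=cv2.connectedComponentsWithStats(cv2.morphologyEx(g.astype('u1'),2,np.ones((3,3))))
    for i in range(1,k):
        if st[i,4]>120:
            z=np.median(P[...,2][l==i]);w=np.array([onz(d,x,y,.045) for y,x in np.argwhere(l==i)]);r=rect(w);print(T,st[i],'z',z.round(4),*r[1:],np.round(S(r[0]/1000),1),F[l==i].min(1).mean().round())
E
python3 sl.py w8.png 60 100 150 200
```

```text
[ -32.5   28.2  117.6   60.4   38.5 -121.3] [ 0.487  -0.0055  0.044 ] [ 16.2 -22. ] [-0.2  0.5 -0.6] 16.7
60 [412 211  76  28 898] z 0.0482 78.1 11.3 35.4 [118.4   2.6] 131.0
60 [ 319  243  107   81 5235] z 0.0454 78.3 38.2 38.2 [ 54.9 -21.5] 140.0
100 [412 211  76  28 867] z 0.0482 78.1 11.3 35.4 [118.4   2.6] 132.0
100 [ 386  255   35   46 1164] z 0.0456 27.9 23.5 38.6 [ 75.6 -22.6] 195.0
100 [ 323  265   51   49 1501] z 0.0456 39.1 24.5 17.2 [ 35.2 -19.2] 195.0
150 [388 258  31  40 901] z 0.0457 24.7 20.6 38.3 [ 75.6 -22.7] 215.0
150 [ 331  272   41   40 1097] z 0.0457 29.7 21.4 28.5 [ 36.  -21.3] 218.0
200 [390 261  28  35 707] z 0.0457 22.0 18.1 38.3 [ 75.8 -22.8] 227.0
200 [333 275  37  35 874] z 0.0457 26.5 18.7 30.4 [ 36.2 -21.7] 230.0
```

Emit:
apply_moves(series=[[0,4.3,2.6,0,0,0,0],[0,4.1,2.9,0,0,0,0],[0,4.1,2.9,0,0,0,0],[0,4.1,2.9,0,0,0,0],[0,4.1,2.9,0,0,0,0],[0,4.1,2.9,0,0,0,0],[0,0,0,0,0,0,0]])

```text
time_s: 17.62
position: [0.5107, 0.0134, 0.0442]
tool_rot: [[-0.623, 0.642, 0.447], [0.782, 0.511, 0.358], [0.001, 0.572, -0.82]]
ft_force: [-0.3, 0.4, -1.4]
grip_width: 0.0003
gripper_force: 0.0
```

```bash
python3 sl.py w9.png 60 150
```

```text
[ -28.2   29.1  114.6   60.1   37.4 -116.4] [0.5107 0.0134 0.0442] [ 46.5 -21.9] [-0.3  0.4 -1.4] 17.625
60 [ 374  218   87   31 1114] z 0.0482 76.7 11.0 35.5 [118.7   2.5] 140.0
60 [ 318  243  108   81 5209] z 0.0454 78.2 38.2 38.5 [ 84.8 -21.5] 142.0
150 [387 257  32  42 958] z 0.0457 25.2 21.1 38.4 [105.4 -22.5] 220.0
150 [ 334  272   37   40 1012] z 0.0457 24.6 21.1 38.7 [ 67.6 -22.4] 221.0
```

Emit:
apply_moves(series=[[0,4.1,2.9,0,0,0,0],[0,4.1,2.9,0,0,0,0],[0,4.1,2.9,0,0,0,0],[0,4.1,2.9,0,0,0,0],[0,3.3,2.3,0,0,0,0],[0,0,0,0,0,0,0]])

```text
time_s: 18.42
position: [0.5295, 0.0284, 0.0441]
tool_rot: [[-0.623, 0.642, 0.447], [0.782, 0.51, 0.358], [0.001, 0.572, -0.82]]
ft_force: [-0.0, -0.6, 0.3]
grip_width: -0.0
gripper_force: 0.0
```

```bash
python3 sl.py w10.png 60 150; python3 - <<'E'
from h import *
import pickle;d=pickle.load(open('w.pkl','rb'));P=cloud(d)
q=P[...,:2]*1000-W(0,0,0)[:2];X=q@IX;Y=q@IY;z=P[...,2]
m=(abs(z-.048)<.0012)&(Y>-70)&(Y<-5)&(X>145)&(X<170);print('back fence top',m.sum(),np.percentile(X[m],[1,5,50]) if m.any() else 0)
m=(abs(z-.048)<.0012)&(Y>-8)&(Y<15)&(X>90)&(X<140);print('side fence top',m.sum(),np.percentile(Y[m],[1,5,50,95]) if m.any() else 0)
E
```

```text
[ -25.    30.   112.1   59.4   36.6 -112.4] [0.5295 0.0284 0.0441] [ 70.6 -21.9] [-0.  -0.6  0.3] 18.425
60 [ 318  224  120  100 6819] z 0.0456 87.9 54.7 36.8 [113.3 -19.6] 145.0
150 [387 257  32  42 976] z 0.0456 25.5 21.5 38.4 [129.9 -22.6] 223.0
150 [ 334  272   38   41 1060] z 0.0457 25.3 21.5 38.8 [ 91.8 -22.5] 224.0
back fence top 1175 [150.71934202 151.24479049 156.06360366]
side fence top 1176 [0.05883175 0.61738304 5.39382063 9.52698522]
```

Emit:
apply_moves(series=[[0,0.8,0.6,0,0,0,0],[0,0.8,0.6,0,0,0,0],[0,0,0,0,0,0,0]])

```text
time_s: 18.85
position: [0.531, 0.0294, 0.0441]
tool_rot: [[-0.623, 0.642, 0.447], [0.782, 0.51, 0.357], [0.001, 0.572, -0.82]]
ft_force: [-0.3, -0.4, -0.1]
grip_width: -0.0003
gripper_force: 0.0
```

```bash
python3 sl.py w11.png 150; python3 - <<'E'
from h import *
import pickle;d=pickle.load(open('w.pkl','rb'));z=d['z_map'];v,u=np.mgrid[0:480,0:640]
C=np.stack([(u-d['cx'])/d['f']*z,-(v-d['cy'])/d['f']*z,-z],-1);M=np.array(d['mount']);T=(C@M[:3,:3].T+M[:3,3])*1000
g=(z>0)&(abs(T[...,0])<45)&(abs(T[...,1])<75)&(T[...,2]<2)
for a in range(-140,2,10):
    m=g&(T[...,2]>=a)&(T[...,2]<a+10)
    if m.sum()>5: print(a,m.sum(),T[m].min(0).round(),T[m].max(0).round())
R=Rt(90,40,TH)
plan([(W(60,-22,60),None,0,1),(W(75,-64,75),R,0,2),(W(98,-64,60),R,0,1),(W(98,-64,45),R,0,1)],1)
print((R.T@np.r_[IX,0]).round(3),(R.T@np.r_[IY,0]).round(3),(R.T@[0,0,-1]).round(3))
E
```

```text
[ -24.8   30.   111.9   59.4   36.5 -112.1] [0.531  0.0294 0.0441] [ 72.3 -22.1] [-0.3 -0.4 -0.1] 18.85
150 [387 257  32  42 977] z 0.0457 25.5 21.4 38.6 [131.4 -22.6] 223.0
150 [ 334  271   38   42 1061] z 0.0457 25.0 21.4 38.6 [ 93.5 -22.7] 223.0
-110 27 [  21.  -18. -101.] [  22.   16. -100.]
-100 9680 [   7.  -62. -100.] [ 22.  62. -90.]
-90 17990 [ -3. -62. -90.] [ 20.  62. -80.]
-80 13010 [-10. -57. -80.] [ 19.  57. -70.]
-70 6419 [ -9. -49. -70.] [ 19.  49. -60.]
-60 7452 [-12. -41. -60.] [ 15.  41. -50.]
-50 2424 [-12. -33. -50.] [ 15.  33. -40.]
-40 8737 [-34. -71. -40.] [ 45.  75. -30.]
-30 9912 [-33. -75. -30.] [ 45.  75. -20.]
-20 6631 [-27. -38. -20.] [ 45.  75. -10.]
-10 4700 [-14. -23. -10.] [45. 75. -0.]
0 770 [-9. -8.  0.] [45. 75.  2.]
[[0.1,-1,-20.1,0,0,0,0],
[-21,10.5,-1.9,-2.5,0,0,0],
[-21,10.5,-1.5,-2.6,-0.1,0,0],
[0,8,26.3,0,0,0,0],
[0,-9.7,11.5,0,0,0,0]]
5 [577.1  12.5  45. ]
[-0.     0.766  0.643] [1. 0. 0.] [ 0.    -0.643  0.766]
```

Emit:
apply_moves(series=[[0,-1,-20,0,0,0,0],[-21,10.5,-1.9,-2.5,0,0,0],[-21,10.5,-1.5,-2.6,0,0,0],[0,11,28.9,0,0,0,0],[0,0,0,0,0,0,0],[0,-9.3,11,0,0,0,0],[0,0,0,0,0,0,0]])

```text
time_s: 19.77
position: [0.5796, 0.0151, 0.0451]
tool_rot: [[-0.623, 0.601, 0.501], [0.782, 0.476, 0.402], [0.003, 0.642, -0.766]]
ft_force: [0.7, -0.2, -0.6]
grip_width: 0.0001
gripper_force: 0.0
```

```bash
python3 sl.py w12.png 150
```

```text
[ -25.9   33.6  106.4   64.1   40.2 -115.6] [0.5796 0.0151 0.0451] [101.5 -63.5] [ 0.7 -0.2 -0.6] 19.775
150 [ 346  190   36   47 1426] z 0.0456 25.4 21.4 38.7 [131.3 -22.4] 222.0
150 [ 278  198   48   58 2275] z 0.0457 25.2 21.5 38.8 [ 93.  -22.4] 222.0
```

Emit:
apply_moves(series=[[5,0,0,0,0,0,0],[5,0,0,0,0,0,0],[2,0,0,0,0,0,0],[1.5,0,0,0,0,0,0],[1,0,0,0,0,0,0],[0,0,0,0,0,0,0]])

```text
time_s: 20.58
position: [0.5712, 0.0264, 0.0455]
tool_rot: [[-0.623, 0.6, 0.502], [0.782, 0.476, 0.401], [0.001, 0.643, -0.766]]
ft_force: [-0.1, 0.5, 0.1]
grip_width: -0.0002
gripper_force: 0.0
```

```bash
python3 sl.py w13.png 150
```

```text
[ -25.1   33.   108.1   65.8   39.2 -116.9] [0.5712 0.0264 0.0455] [102.  -49.5] [-0.1  0.5  0.1] 20.575
150 [ 344  215   36   46 1324] z 0.0456 25.4 21.4 36.4 [131.9 -21.3] 223.0
150 [ 279  224   47   56 2086] z 0.0457 25.5 21.5 36.4 [ 93.7 -19.9] 222.0
```

Emit:
apply_moves(series=[[0.8,0,0,0,0,0,0],[0.7,0,0,0,0,0,0],[0,0,0,0,0,0,0]])

```text
time_s: 21.0
position: [0.5704, 0.0275, 0.0455]
tool_rot: [[-0.623, 0.6, 0.503], [0.782, 0.476, 0.401], [0.001, 0.643, -0.766]]
ft_force: [0.1, 0.2, -0.1]
grip_width: 0.0002
gripper_force: 0.4
```

Emit:
apply_moves(series=[[0.5,0,0,0,0,0,0],[0.3,0,0,0,0,0,0],[0,0,0,0,0,0,0]])

```text
time_s: 21.38
position: [0.5701, 0.0279, 0.0456]
tool_rot: [[-0.622, 0.6, 0.503], [0.783, 0.476, 0.401], [0.001, 0.643, -0.766]]
ft_force: [2.6, -2.5, 0.1]
grip_width: -0.0001
gripper_force: 1.5
```

```bash
python3 sl.py w14.png 150
```

```text
[ -24.9   32.9  108.3   66.1   39.  -117.1] [0.5701 0.0279 0.0456] [102.  -47.6] [ 2.6 -2.5  0.1] 21.375
150 [ 344  216   36   46 1320] z 0.0457 25.5 21.5 36.0 [132.4 -20.2] 222.0
150 [ 280  225   47   56 2094] z 0.0457 25.3 21.5 36.0 [ 94.2 -18.6] 221.0
```

Emit:
apply_moves(series=[[0.4,0,0,0,0,0,0],[0.4,0,0,0,0,0,0],[0,0,0,0,0,0,0]])

```text
time_s: 21.8
position: [0.5699, 0.0282, 0.0457]
tool_rot: [[-0.622, 0.599, 0.504], [0.783, 0.476, 0.4], [0.0, 0.643, -0.766]]
ft_force: [4.1, -3.0, -0.1]
grip_width: 0.0001
gripper_force: 2.7
```

```bash
python3 sl.py w15.png 150 60
```

```text
[ -24.9   32.9  108.4   66.2   38.9 -117.2] [0.5699 0.0282 0.0457] [102.1 -47.2] [ 4.1 -3.  -0.1] 21.8
150 [ 345  216   35   47 1316] z 0.0458 25.6 21.5 36.2 [132.5 -20.1] 222.0
150 [ 280  226   46   55 2077] z 0.0458 25.4 21.6 36.1 [ 94.3 -18.6] 222.0
60 [  261   182   134   116 10939] z 0.0457 83.4 46.3 38.0 [114.3 -15.7] 145.0
```

Emit:
apply_moves(series=[[-2.5,0,0,0,0,0,0],[0,4,3.4,0,0,0,0],[0,4,3.4,0,0,0,0],[0,0,0,0,0,0,0],[1.5,0,0,0,0,0,0],[0.5,0,0,0,0,0,0],[0,0,0,0,0,0,0]])

```text
time_s: 22.72
position: [0.5782, 0.0346, 0.0456]
tool_rot: [[-0.622, 0.6, 0.503], [0.783, 0.476, 0.401], [0.001, 0.643, -0.766]]
ft_force: [3.4, -2.0, -0.9]
grip_width: -0.0001
gripper_force: 1.4
```

Emit:
apply_moves(series=[[0.5,0,0,0,0,0,0],[0.3,0,0,0,0,0,0],[0,0,0,0,0,0,0]])

```text
time_s: 23.1
position: [0.578, 0.0349, 0.0457]
tool_rot: [[-0.622, 0.599, 0.504], [0.783, 0.476, 0.4], [-0.0, 0.643, -0.766]]
ft_force: [3.7, -3.3, -0.5]
grip_width: 0.0001
gripper_force: 2.6
```

```bash
python3 sl.py w16.png 150
```

```text
[ -23.7   33.3  107.3   65.9   38.5 -115.6] [0.578  0.0349 0.0457] [112.6 -47. ] [ 3.7 -3.3 -0.5] 23.1
150 [ 330  216   37   50 1481] z 0.0459 25.1 21.5 38.6 [132.8 -18.4] 223.0
150 [ 257  229   52   60 2391] z 0.0459 25.6 21.6 38.5 [ 94.3 -18.3] 221.0
```

The slide is flush with the side fence: its heading is 38.5° and it resists at about 5 N. Next is the final push from the outer end.

```bash
python3 - <<'E'
from h import *
R=Rt(90,35,TH)
plan([(W(112,-52,45.5),None,0,1),(W(98,-52,68),None,0,1),(W(62,-18.5,66),R,0,2),(W(62,-18.5,44.5),R,0,2),(W(72.5,-18.5,44.5),R,0,3)],1)
E
```

```text
[[-5,-0.6,-0.2,0,0,0,0],
[0,3.8,-26.3,0,0,0,0],
[16.7,-14.4,-10.8,2.5,0,0,0],
[16.7,-14.9,-10.2,2.5,0,0,0],
[0,-6.2,8.8,0,0,0,0],
[0,-6.2,8.8,0,0,0,0],
[0,2.9,2,0,0,0,0],
[0,2.9,2,0,0,0,0],
[0.1,2.8,2.1,0,0,0,0]]
9 [528.8  32.3  44.5]
```

Emit:
apply_moves(series=[[-5,-0.6,-0.2,0,0,0,0],[0,3.8,-26.3,0,0,0,0],[0,0,0,0,0,0,0],[16.7,-14.4,-10.8,2.5,0,0,0],[16.7,-14.9,-10.2,2.5,0,0,0],[0,0,0,0,0,0,0],[0,-6.2,8.8,0,0,0,0],[0,-6.2,8.8,0,0,0,0],[0,2.9,2,0,0,0,0],[0,2.9,2,0,0,0,0],[0,2.5,1.7,0,0,0,0],[0,0,0,0,0,0,0]])

```text
time_s: 24.65
position: [0.5281, 0.0327, 0.0444]
tool_rot: [[-0.623, 0.641, 0.448], [0.782, 0.51, 0.359], [0.001, 0.574, -0.819]]
ft_force: [0.4, 0.2, -0.7]
grip_width: 0.0002
gripper_force: 0.0
```

```bash
python3 sl.py w17.png 150
```

```text
[ -24.6   29.9  112.5   60.    36.3 -112.7] [0.5281 0.0327 0.0444] [ 72.2 -17.7] [ 0.4  0.2 -0.7] 24.65
150 [363 243  35  16 201] z 0.0483 25.1 4.9 38.0 [112.1   2.4] 152.0
150 [388 258  32  41 954] z 0.0457 25.5 21.4 38.0 [132.2 -18.8] 224.0
150 [ 335  271   38   42 1054] z 0.0457 25.1 21.5 38.1 [ 94.1 -18.6] 224.0
```

Emit:
apply_moves(series=[[0,0.8,0.6,0,0,0,0],[0,0.8,0.6,0,0,0,0],[0,0,0,0,0,0,0]])

```text
time_s: 25.08
position: [0.5295, 0.0338, 0.0444]
tool_rot: [[-0.623, 0.641, 0.448], [0.782, 0.51, 0.358], [0.001, 0.574, -0.819]]
ft_force: [0.0, -0.1, 0.5]
grip_width: -0.0
gripper_force: 0.0
```

Emit:
apply_moves(series=[[0,0.5,0.3,0,0,0,0],[0,0.4,0.3,0,0,0,0],[0,0,0,0,0,0,0]])

```text
time_s: 25.45
position: [0.5303, 0.0344, 0.0444]
tool_rot: [[-0.623, 0.641, 0.448], [0.782, 0.51, 0.358], [0.001, 0.574, -0.819]]
ft_force: [-1.2, 0.3, -0.5]
grip_width: 0.0001
gripper_force: 0.2
```

Emit:
apply_moves(series=[[0,0.4,0.3,0,0,0,0],[0,0,0,0,0,0,0]])

```text
time_s: 25.7
position: [0.5306, 0.0346, 0.0443]
tool_rot: [[-0.623, 0.641, 0.448], [0.782, 0.51, 0.358], [0.001, 0.574, -0.819]]
ft_force: [-1.8, -2.4, 1.9]
grip_width: -0.0
gripper_force: 1.4
```

```bash
python3 sl.py w18.png 150
```

```text
[ -24.2   30.   112.2   59.9   36.1 -112.1] [0.5306 0.0346 0.0443] [ 75.3 -17.7] [-1.8 -2.4  1.9] 25.7
150 [358 244  37  17 244] z 0.0483 26.1 5.5 39.8 [112.2   2.9] 152.0
150 [385 258  33  42 975] z 0.0457 25.5 21.4 38.2 [133.5 -18.8] 223.0
150 [ 332  272   38   41 1002] z 0.0457 25.1 21.5 38.6 [ 95.4 -18.5] 224.0
```

Emit:
apply_moves(series=[[0,0.4,0.3,0,0,0,0],[0,0,0,0,0,0,0]])

```text
time_s: 26.0
position: [0.5308, 0.0348, 0.0443]
tool_rot: [[-0.623, 0.642, 0.448], [0.782, 0.51, 0.358], [0.001, 0.573, -0.819]]
ft_force: [-5.0, -3.9, 2.9]
grip_width: 0.0
gripper_force: 3.3
```

```bash
python3 sl.py w19.png 150;python3 - <<'E'
from h import *
R=Rt(90,35,TH)
# post centre rel (from pivot/roller measurement)
pv=np.array([135.4,-99.8]);ro=np.array([69.8,-160.2])
for z in(.073,):
    import pickle
a=np.arctan2(*(ro-pv)[::-1]);print(np.degrees(a),'post',pv+50*np.array([np.cos(a),np.sin(a)]))
E
```

```text
[ -24.1   30.   112.1   59.8   36.1 -112. ] [0.5308 0.0348 0.0443] [ 75.6 -17.7] [-5.  -3.9  2.9] 26.0
150 [358 249  22  12 156] z 0.0483 14.8 5.6 39.3 [106.8   2.5] 152.0
150 [385 258  32  42 982] z 0.0457 25.5 21.4 38.2 [133.5 -18.8] 223.0
150 [332 272  38  41 992] z 0.0457 25.1 21.3 37.9 [ 95.5 -18.5] 224.0
-137.3632466410388 post [  98.6168629  -133.66740062]
```

The slide is home against the back fence: it stopped at the predicted position and force rose with no further motion. Next is the finger post.

```bash
python3 - <<'E'
from h import *
R=Rt(90,40,TH)
plan([(W(68,-19,46),None,0,1),(W(50,-30,75),None,0,1),(W(60,-100,85),R,0,2),(W(70,-156,80),R,0,1),(W(107,-156,57),R,0,1)],1)
E
```

```text
[[-1.3,-5.2,-5.8,0,0,0,0],
[-10.9,1.8,-34.1,0,0,0,0],
[-35,7,-1.3,-2.5,0,0,0],
[-35,7.1,-0.9,-2.5,-0.1,0,0],
[-56,4.4,10.3,0,0,0,0],
[0,13.6,41.4,0,0,0,0]]
6 [641.5 -53.9  57. ]
```

Emit:
apply_moves(series=[[0,-5.2,-5.8,0,0,0,0],[-10.9,1.8,-34.1,0,0,0,0],[-35,7,-1.3,-2.5,0,0,0],[-35,7.1,-0.9,-2.5,0,0,0],[-56,4.4,10.3,0,0,0,0],[0,0,0,0,0,0,0],[0,6.8,20.7,0,0,0,0],[0,6.8,20.7,0,0,0,0],[0,0,0,0,0,0,0]])

```text
time_s: 27.18
position: [0.6409, -0.0501, 0.0557]
tool_rot: [[-0.625, 0.6, 0.5], [0.78, 0.477, 0.404], [0.004, 0.642, -0.766]]
ft_force: [-0.2, -0.3, -0.4]
grip_width: 0.0001
gripper_force: 0.0
```

```bash
cat > po.py <<'E'
from h import *
import sys
s=telemetry.observe();print(s['q'].round(1),s['position'].round(4),np.round(S(s['position']),1),s['ft_force'].round(1),s['time_s'])
d=cam('wrist');save(sys.argv[1],d['frame']);P=cloud(d);q=P[...,:2]*1000-W(0,0,0)[:2];X=q@IX;Y=q@IY;z=P[...,2]
m=(abs(z-.073)<.002)&(X>75)&(X<125)&(Y>-150)&(Y<-50);print('post',m.sum(),X[m].mean().round(1),Y[m].mean().round(1)) if m.sum() else 0
F=d['frame'].astype(int);reg=(X>2)&(X<152)&(Y>-45)&(Y<8)&(abs(z-.0455)<.004)&(F.min(2)>150)
k,l,st,c=cv2.connectedComponentsWithStats(cv2.morphologyEx(reg.astype('u1'),2,np.ones((3,3))))
for i in range(1,k):
    if st[i,4]>120:
        r=rect(np.array([onz(d,x,y,.045) for y,x in np.argwhere(l==i)]));print(st[i],*r[1:],np.round(S(r[0]/1000),1))
E
python3 po.py w20.png
```

```text
[ -29.4   36.9   93.7   54.4   47.3 -105.8] [ 0.6409 -0.0501  0.0557] [ 108.9 -152.7] [-0.2 -0.3 -0.4] 27.175
post 786 97.3 -138.0
[256   0  43  13 326] 19.2 3.9 50.4 [ 98.6 -28.3]
[ 324    0   43   32 1117] 25.1 12.6 38.9 [133.4 -22.8]
```

```bash
python3 - <<'E'
from h import *
R=Rt(90,40,TH);pv=np.array([137,-100.])
w=[]
for a in range(220,149,-5):
    t=np.radians(a);p=pv+50*np.array([np.cos(t),np.sin(t)]);w.append((W(p[0]+6,p[1]-16,57),R,0,1))
plan(w,1)
E
```

```text
[[5.1,-2.3,-2.9,0,-0.2,0,0],
[3.5,-2,-1.7,0,0,0,0],
[3.7,-1.8,-1.5,0,0,0,0],
[3.9,-1.6,-1.3,0,0,0,0],
[4,-1.2,-1,0,0,0,0],
[4.1,-1.1,-0.9,0,0,0,0],
[4.3,-0.7,-0.6,0,0,0,0],
[4.3,-0.4,-0.4,0,0,0,0],
[4.4,-0.2,-0.1,0,0,0,0],
[4.3,0.2,0.1,0,0,0,0],
[4.4,0.4,0.4,0,0,0,0],
[4.2,0.8,0.6,0,0,0,0]]
[[4.2,1,0.9,0,0,0,0],
[4,1.2,1,0,0,0,0],
[3.9,1.6,1.3,0,0,0,0]]
15 [595.3  -7.5  57. ]
```

Emit:
apply_moves(series=[[5.1,-2.3,-2.9,0,0,0,0],[3.5,-2,-1.7,0,0,0,0],[3.7,-1.8,-1.5,0,0,0,0],[0,0,0,0,0,0,0]])

```text
time_s: 27.72
position: [0.6263, -0.0486, 0.058]
tool_rot: [[-0.622, 0.6, 0.503], [0.783, 0.476, 0.401], [0.001, 0.643, -0.766]]
ft_force: [-0.2, -2.1, 0.5]
grip_width: 0.0001
gripper_force: 1.2
```

Emit:
apply_moves(series=[[3.9,-1.6,-1.3,0,0,0,0],[4,-1.2,-1,0,0,0,0],[4.1,-1.1,-0.9,0,0,0,0],[4.3,-0.7,-0.6,0,0,0,0],[4.3,-0.4,-0.4,0,0,0,0],[0,0,0,0,0,0,0]])

```text
time_s: 28.48
position: [0.6081, -0.0354, 0.0577]
tool_rot: [[-0.624, 0.6, 0.501], [0.782, 0.476, 0.403], [0.003, 0.643, -0.766]]
ft_force: [-0.7, -0.9, 0.9]
grip_width: 0.0008
gripper_force: 0.2
```

```bash
python3 po.py w21.png
```

```text
[ -29.8   34.5   99.5   57.1   45.5 -109.9] [ 0.6081 -0.0354  0.0577] [  92.4 -120.8] [-0.7 -0.9  0.9] 28.475
post 591 86.5 -106.0
[ 278   41   49   63 2686] 25.3 21.6 38.3 [ 95.1 -18.1]
[ 347   56   37   52 1673] 25.4 21.4 38.2 [133.4 -18.3]
```

Emit:
apply_moves(series=[[4.4,-0.2,-0.1,0,0,0,0],[4.3,0.2,0.1,0,0,0,0],[4.4,0.4,0.4,0,0,0,0],[4.2,0.8,0.6,0,0,0,0],[4.2,1,0.9,0,0,0,0],[4,1.2,1,0,0,0,0],[0,0,0,0,0,0,0]])

```text
time_s: 29.4
position: [0.5959, -0.0127, 0.0578]
tool_rot: [[-0.624, 0.6, 0.502], [0.782, 0.476, 0.402], [0.002, 0.643, -0.766]]
ft_force: [0.5, 1.4, 0.1]
grip_width: 0.0
gripper_force: 0.0
```

```bash
python3 po.py w22.png
```

```text
[ -28.1   33.4  102.4   59.2   43.5 -111.2] [ 0.5959 -0.0127  0.0578] [ 97.  -95.5] [0.5 1.4 0.1] 29.4
post 635 90.1 -81.0
[ 271  110   48   55 2424] 25.2 21.6 38.2 [ 95.  -18.2]
[ 339  114   36   46 1540] 25.5 21.5 38.3 [133.3 -18.4]
```

Emit:
apply_moves(series=[[3.5,1.4,1.2,0,0,0,0],[3.5,1.8,1.5,0,0,0,0],[2,1.1,1,0,0,0,0],[0,0,0,0,0,0,0]])

```text
time_s: 29.95
position: [0.595, -0.0025, 0.0578]
tool_rot: [[-0.623, 0.6, 0.502], [0.782, 0.476, 0.402], [0.002, 0.643, -0.766]]
ft_force: [0.4, -0.6, 0.0]
grip_width: 0.0003
gripper_force: 0.5
```

Emit:
apply_moves(series=[[1.5,1.1,0.9,0,0,0,0],[1,0.8,0.6,0,0,0,0],[0,0,0,0,0,0,0]])

```text
time_s: 30.32
position: [0.5954, 0.0007, 0.0578]
tool_rot: [[-0.623, 0.6, 0.502], [0.782, 0.476, 0.402], [0.002, 0.643, -0.766]]
ft_force: [0.7, -1.8, -0.6]
grip_width: -0.0001
gripper_force: 0.9
```

```bash
python3 po.py w23.png
```

```text
[ -26.7   33.2  103.    60.1   42.4 -111. ] [0.5954 0.0007 0.0578] [104.9 -84.6] [ 0.7 -1.8 -0.6] 30.325
post 745 95.0 -71.1
[252  97  27  21 427] 11.8 7.5 40.0 [88.   4.5]
[ 280   99   98   22 1626] 60.8 7.6 38.6 [125.3   4.5]
[ 326  137   38   48 1682] 25.9 22.2 38.3 [133.3 -18.4]
[ 254  138   53   55 2646] 26.3 21.9 38.0 [ 95.1 -18.4]
```

Emit:
apply_moves(series=[[0.8,0.6,0.5,0,0,0,0],[0.8,0.6,0.5,0,0,0,0],[0,0,0,0,0,0,0]])

```text
time_s: 30.75
position: [0.5956, 0.0029, 0.0578]
tool_rot: [[-0.623, 0.6, 0.502], [0.782, 0.476, 0.401], [0.001, 0.643, -0.766]]
ft_force: [0.9, -2.0, -0.2]
grip_width: 0.0002
gripper_force: 1.0
```

Emit:
apply_moves(series=[[0.6,0.4,0.4,0,0,0,0],[0,0,0,0,0,0,0]])

```text
time_s: 31.0
position: [0.5957, 0.0037, 0.0578]
tool_rot: [[-0.623, 0.6, 0.502], [0.782, 0.476, 0.401], [0.001, 0.643, -0.766]]
ft_force: [1.3, -2.4, -0.2]
grip_width: 0.0002
gripper_force: 1.0
```

Emit:
apply_moves(series=[[0.6,0.4,0.4,0,0,0,0],[0,0,0,0,0,0,0]])

```text
time_s: 31.25
position: [0.5958, 0.0045, 0.0577]
tool_rot: [[-0.623, 0.6, 0.502], [0.782, 0.476, 0.401], [0.001, 0.643, -0.766]]
ft_force: [1.3, -2.6, 0.5]
grip_width: -0.0001
gripper_force: 1.3
```

```bash
python3 po.py w24.png
```

```text
[ -26.2   33.2  103.1   60.3   42.1 -110.8] [0.5958 0.0045 0.0577] [107.6 -82. ] [ 1.3 -2.6  0.5] 31.25
post 768 97.3 -68.6
[ 247  104  127   22 2081] 73.2 7.6 38.6 [118.9   4.5]
[ 322  143   39   47 1692] 25.9 22.1 38.1 [133.5 -18.5]
[ 249  144   53   56 2687] 26.1 22.2 38.1 [ 95.1 -18.2]
[246 226  17  13 134] 7.5 5.4 176.0 [ 82.2 -44.4]
```

Emit:
apply_moves(series=[[0.5,0.4,0.3,0,0,0,0],[0,0,0,0,0,0,0]])

```text
time_s: 31.55
position: [0.5961, 0.0048, 0.0578]
tool_rot: [[-0.622, 0.6, 0.503], [0.783, 0.476, 0.4], [0.001, 0.643, -0.766]]
ft_force: [1.2, -4.9, 1.4]
grip_width: 0.0
gripper_force: 2.2
```

Emit:
apply_moves(series=[[0.5,0.4,0.3,0,0,0,0],[0,0,0,0,0,0,0]])

```text
time_s: 31.8
position: [0.5964, 0.0051, 0.0579]
tool_rot: [[-0.622, 0.6, 0.503], [0.783, 0.476, 0.4], [-0.0, 0.643, -0.766]]
ft_force: [1.2, -7.3, -0.2]
grip_width: 0.0001
gripper_force: 2.9
```

Emit:
apply_moves(series=[[0.5,0.4,0.3,0,0,0,0],[0,0,0,0,0,0,0]])

```text
time_s: 32.05
position: [0.5967, 0.0054, 0.0579]
tool_rot: [[-0.621, 0.6, 0.504], [0.783, 0.477, 0.399], [-0.001, 0.643, -0.766]]
ft_force: [0.7, -8.2, -0.2]
grip_width: -0.0001
gripper_force: 3.6
```

Emit:
apply_moves(series=[[-1,-0.8,-0.6,0,0,0,0],[-3,-2,-1.6,0,0,0,0],[-6,-6,-5,0,0,0,0],[0,-15,-25,0,0,0,0],[0,-18,-30,0,0,0,0],[0,-10,-40,0,0,0,0],[0,0,0,0,0,0,0]])

```text
time_s: 32.92
position: [0.5192, -0.0685, 0.1038]
tool_rot: [[-0.621, 0.6, 0.504], [0.784, 0.475, 0.399], [-0.0, 0.643, -0.766]]
ft_force: [-0.3, -0.3, -0.4]
grip_width: 0.0001
gripper_force: 0.0
```

```bash
python3 po.py w25.png; python3 -c "
import cv2;a=cv2.imread('pics/w25.png');cv2.imwrite('pics/w25c.png',cv2.resize(a[80:380,200:600],None,fx=2,fy=2,interpolation=2))"
```

```text
[ -39.8   24.9  108.7   53.6   51.4 -115. ] [ 0.5192 -0.0685  0.1038] [  2.2 -91.3] [-0.3 -0.3 -0.4] 32.925
post 125 101.4 -65.4
[353 126  25  31 718] 25.1 20.7 38.9 [ 95.6 -18.5]
[388 127  21  28 544] 25.4 20.4 38.8 [133.5 -18.8]
```

View pics/w25c.png

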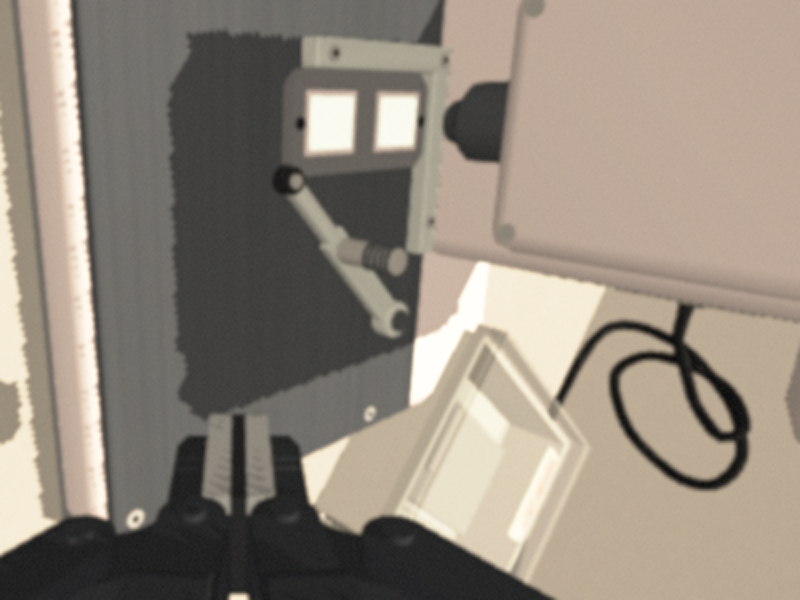

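The slide is seated against both fences and the roller touches its clipped outer corner at (288,180) in the crop. The post measures (101.4, −65.4) against an expected (101.6, −65), and the gripper touches nothing. I'm handing in.

```bash
python3 -c "
from rig import env
print(env.close_job())"
```

```text
the job is handed in; nothing more can be done
None
```

I handed the job in at about 33 s of the 72 s limit: the slide sits home against both fences, and the holder finger's roller bears on its clipped outer corner with the robot clear. No verdict came back on hand-in.

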